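Gather the nutmegs under the lid on a sloping rest, then uncover

TASK

Keeping its loose lid on, lift the steel spice box and set it lengthwise on the sloping wooden rest, its lower end up against the dark lip at the foot of the slope, so that the three nutmegs inside roll together at the low end. Then, leaving the box there, take the lid off and lay it flat, knob up, in the middle of the round cork mat. Do not spill the nutmegs, and leave the jar and the kadai where they stand.

Things in the scene. Friction and masses are not known exactly. Their poses are not given: they have to be found in the camera images.
- box_centre (a point): Steel box 160 long (x) x 60 wide (y) x 40 mm high, walls and floor 3 mm, about 0.37 kg with lid and nutmegs. The point is its centre, 20 mm above its underside; z up. Both ends alike. It starts level on the counter, lid on. It can be gripped across its width at mid-length, lid and knob between the fingers.
- lid_knob (a point): Loose clear lid, 0.08 kg: plate 158 (x) x 58 (y) x 3 mm, below it a 150 x 50 x 5 mm plug that enters the box with 2 mm play all round. In the middle of its top an orange bar knob 60 (x) x 12 (y) x 24 mm high (z). The point is the bar's centre: 12 mm above the plate, 20 mm above the plug's underside, 35 mm above box_centre when on.
- nutmeg0_center (a point): Nutmeg (brown ball 24 mm across, 12 g), loose inside the box, seen through the lid; the point is its centre. It rolls freely.
- nutmeg1_center (a point): Nutmeg (brown ball 24 mm across, 12 g), loose inside the box, seen through the lid; the point is its centre. It rolls freely.
- nutmeg2_center (a point): Nutmeg (brown ball 24 mm across, 12 g), loose inside the box, seen through the lid; the point is its centre. It rolls freely.
- rest_deck: Top of a fixed wooden rest, sloping 25 degrees, low end on the robot's side. Origin: on the deck's surface, mid-width, at the upslope face of the dark lip at its foot, 16 mm above the counter. x up the slope, y across, z normal to the deck, upward. Deck 110 mm wide, to x = 185 mm; lip 14 mm high, 10 mm thick. Friction holds a box on it.
- mat: Round cork mat fixed on the counter, 180 mm across, 8 mm thick; the origin is the centre of its underside, z up.
- jar: Amber glass jar with steel cap, 60 mm across, 110 mm high, standing loose beyond the rest; origin at the centre of its underside. Leave it alone.
- kadai: Loose steel kadai (pan) with copper bottom, 210 mm across, 270 mm over its two handles, 76 mm high; origin at the centre of its underside. Leave it alone.
Things that resemble listed ones, but are neither listed nor needed, are in the scene too. Of the things that look like the part that bears rest_deck, take the one that is farthest to the robot's right at the start. Leave any purple look-alike of the part that bears lid_knob alone.

How it is judged (in metres and radians):
On the way:
1. the box lies along the rest against the lip, its lid still on, all nutmegs in the lower half (x of box_centre in the frame of rest_deck between 0.076 and 0.092 m and y of box_centre in the frame of rest_deck between -0.027 and 0.027 m and z of box_centre in the frame of rest_deck between 0.014 and 0.026 m and angle between the x axis of box_centre and the x axis of rest_deck, either way round below 0.17 rad and angle between the z axis of box_centre and the z axis of rest_deck, either way round below 0.1 rad and x of nutmeg0_center in the frame of rest_deck between 0 and 0.08 m and z of nutmeg0_center in the frame of rest_deck between 0.005 and 0.032 m and y of nutmeg0_center in the frame of box_centre between -0.03 and 0.03 m and x of nutmeg1_center in the frame of rest_deck between 0 and 0.08 m and z of nutmeg1_center in the frame of rest_deck between 0.005 and 0.032 m and y of nutmeg1_center in the frame of box_centre between -0.03 and 0.03 m and x of nutmeg2_center in the frame of rest_deck between 0 and 0.08 m and z of nutmeg2_center in the frame of rest_deck between 0.005 and 0.032 m and y of nutmeg2_center in the frame of box_centre between -0.03 and 0.03 m and x of lid_knob in the frame of box_centre between -0.008 and 0.008 m and y of lid_knob in the frame of box_centre between -0.008 and 0.008 m and z of lid_knob in the frame of box_centre between 0.028 and 0.042 m), for 0.3 s.
At the end, for the whole second after the job is handed in: The box rests on the sloping deck, lengthwise within 10 degrees, wholly on its width (within 27 mm of the middle), its low end within 12 mm of the lip, all three nutmegs in its lower half; the lid lies flat, knob up, on the cork mat with its centre within 50 mm of the mat's (x of box_centre in the frame of rest_deck between 0.076 and 0.092 m and y of box_centre in the frame of rest_deck between -0.027 and 0.027 m and z of box_centre in the frame of rest_deck between 0.014 and 0.026 m and angle between the x axis of box_centre and the x axis of rest_deck, either way round below 0.17 rad and angle between the z axis of box_centre and the z axis of rest_deck, either way round below 0.1 rad and x of nutmeg0_center in the frame of rest_deck between 0 and 0.08 m and z of nutmeg0_center in the frame of rest_deck between 0.005 and 0.032 m and y of nutmeg0_center in the frame of box_centre between -0.03 and 0.03 m and x of nutmeg1_center in the frame of rest_deck between 0 and 0.08 m and z of nutmeg1_center in the frame of rest_deck between 0.005 and 0.032 m and y of nutmeg1_center in the frame of box_centre between -0.03 and 0.03 m and x of nutmeg2_center in the frame of rest_deck between 0 and 0.08 m and z of nutmeg2_center in the frame of rest_deck between 0.005 and 0.032 m and y of nutmeg2_center in the frame of box_centre between -0.03 and 0.03 m and horizontal distance between lid_knob and mat below 0.05 m and height (world z) of lid_knob between 0.022 and 0.036 m and angle between lid_knob's own z axis and vertical below 0.12 rad); the robot touches nothing.
It fails at once if the lid comes off the box while the box is not tilted (distance between lid_knob and box_centre above 0.05 m and angle between box_centre's own z axis and vertical below 0.26 rad).
It fails at once if a nutmeg is spilt from the box (distance between any of nutmeg0_center, nutmeg1_center, nutmeg2_center and box_centre above 0.1 m).
It fails at once if the jar or the kadai is disturbed (distance of any of jar, kadai from where it was at the start of the episode above 0.03 m).
It also fails if it takes over 59 s, if anything falls off the work surface, if the arm or the gripper's body presses on something with over 40 N, if the wrist force passes 120 N, or if a joint passes its speed limit or range.

ROBOT

A 6-joint arm with a two-finger parallel gripper is mounted at the origin on the work surface. World frame = base frame: x ahead of the robot, y to its left, z up, the work surface at z = 0. Lengths are in m, angles in degrees, forces in N, time in s.
With the tool pointing down it reaches from about 0.35 to 0.875 m from the base axis. Payload 4.2 kg.
Tool frame: the origin (TCP) lies at the centre of the arm's flange, where the gripper is bolted on; the fingertips stand 173 mm ahead of it and the grasp point (between the pads) lies 155 mm ahead of it (env.finger_overhang is the distance from the TCP to the fingertips, in m); z points along the fingers, y is the direction in which the jaws open and shut (so a half turn about z gives the same grasp; the last joint's range is limited). The gripper opens to 85 mm and grips with 20 to 120 N. Pads are 22 mm wide; open, the fingers measure 114 mm over their backs; the gripper's body (76 mm by 85 mm) begins 54 mm behind the grasp point. The pads swing forward as they close: fully open they stand 13 mm farther back than shut.
Start: joints at [78.071, 22.042, 0.453, 0, -68.411, -14.817], TCP at [0.281, 0.558, 0.405] pointing down, gripper open.
Joint ranges: [-179.83, 179.83], [-69.29, 118.12], [-61.27, 80.66], [-181.25, 117.63], [-171.15, -9.14], [-177.46, 177.46]. Speed limits (degrees/s): [159.86, 159.86, 180, 180, 180, 180].

INTERFACE

Orientations are given as [roll, pitch, yaw] about the fixed x, y, z axes, in that order (R = Rz(yaw) Ry(pitch) Rx(roll)).
In Python, from rig import env gives the robot as it stands.
- The arm moves only by the tool jog_arm, never from a script. Its argument "moves" is a list of rows, each a list of 7 numbers: the shift along the world's x, y, z in cm, then the turn, a rotation vector about the world's x, y, z in degrees, then the closure in counts, from 0 (fully open) to 255 (shut). A call has exactly 10 rows; each row is the pose to reach, as a shift and turn from the pose measured when the call began; what a row does not reach only later rows make up. A row lasts 1/8 s, in which the tool goes at most 62.5 mm and 10.7 degrees, less where a joint would pass 70% of its speed; a pose out of reach is approached as far as the arm can. A call with a gripper value outside its range is refused whole. The fingers move at their own pace and stop on an object; "newtons" is the grip in N (left out, the last holds). Time passes only in rows, so rows that repeat a pose let the fingers close, or fill a call up. It gives the time, the measured TCP pose, the force and the opening at its end, in the units of the state.
- env.get_state(): the state, without advancing time (a new reading comes with each control period).
- env.snapshot(name): name is "scene" or "top"; returns the picture (480x640x3 uint8, red, green, blue); there is no depth.
- env.camera_info(name): a dict with "fx", "fy", "cx", "cy" (pixels), "world_from_camera" (4x4, takes a point from camera to world coordinates). Camera axes: x right, y up, looking along -z (the intrinsics and any distortion apply to the point x, -y, -z); pixel columns grow to the right and rows downward; lengths in m; the calibration is good to about 2 mm. A picture is of the moment at which its call begins. camera_info takes no time and is no camera call.
- env.sign_off(): hands the job in, once; it reports no verdict.
Trained networks look in the newest picture that a camera, given by its name, has taken for a name from the list of things; names that differ only in an ending like _2 or _b are one class to them, and where a whole thing is asked for, a point or a joint stands for the part that bears it (a point fixed in the world has none). Each returns a list of dicts, best first, with "p" (0 to 1); they miss things now and then, are a little off and sometimes report something else, mostly with a low value. They report only what shows in the picture. A call takes as long as a camera call. They do not tell look-alikes from the thing itself.
- env.look_for(camera, query): "bbox" ([left, top, width, height] in pixels, round what is visible of it).
- env.outline_of(camera, query): "region" (480x640 bool, what is visible of it) and "bbox" ([left, top, width, height] in pixels, round what is visible of it).
- env.pinpoint(camera, query): "location" ([row, column] in pixels: a listed point, or the origin of a listed thing).
The state is a dict: "time": time; "joints": joint angles; "dq": joint speeds; "joint_torque": joint torques, N m; "tool_pos": TCP position; "eef_rot": TCP orientation; "contact_force": force on the tool from outside, world axes, zero at the start; "torque": the same for the moment, N m; "width": finger opening in m.
Only numpy, scipy, OpenCV 4.12 (cv2) and the standard library are available. Lean on these libraries where they do the work, as an engineer would, in place of code of your own. Each camera call takes 0.05 s, during which the arm holds its last target.

## Working session

There is one attempt and no reset: what is moved stays moved. The work goes in short steps, Python scripts to look and compute and a tool call to move; the robot and the scene stay as the last step left them, time stands still between calls to the robot, and variables do not carry over. Pictures are saved under pics/ and viewed, and the job is handed in when it is done.

Besides the shell and the picture viewer there is one more tool, called after "Call:" as a command line: name --pt "numbers of a row" for each row, then --argument value for the rest. jog_arm: Moves the arm, as the interface text tells. Its arguments: {"type":"object","properties":{"moves":{"type":"array"},"newtons":{"type":"number"}},"required":["moves"]}

```bash
ls; mkdir -p pics
python3 - <<'E'
from rig import env
import cv2
s=env.get_state()
print({k:(v if not hasattr(v,'tolist') else v.tolist()) for k,v in s.items()}, env.finger_overhang)
for n in ("scene","top"):
    im=env.snapshot(n); cv2.imwrite(f"pics/{n}0.png",im[:,:,::-1])
    ci=env.camera_info(n); print(n,ci)
    for q in ("box_centre","lid_knob","nutmeg0_center","rest_deck","mat","jar","kadai"):
        for r in env.pinpoint(n,q): print(n,q,r)
E
```

```text
pics
{'time': 0.0, 'joints': [78.06948279432363, 22.091751004993995, 0.3807553102233987, -0.027394180837083667, -68.41038124460299, -14.815035488546506], 'dq': [-0.08613509279045468, 0.005876660419090247, 0.08132145098518832, 0.09496294857898195, 0.09138501197214326, -0.04353599610473809], 'joint_torque': [-0.0002762414987955708, -39.22884464263916, 18.840075731277466, 4.186129420995712, -0.004627853486454114, 3.910101469273286e-06], 'tool_pos': [0.2811645180182005, 0.5579691856920401, 0.4036215333243879], 'eef_rot': [179.87614812636517, -0.006431767798758749, -26.75565257895316], 'contact_force': [-0.25355701718594276, -0.14952895764509677, -0.35989345940517187], 'torque': [-0.08722447962722756, 0.03486538611224956, -0.019131131792804967], 'width': 0.08513989610446449} 0.1734
scene {'fx': 475.23703226453193, 'fy': 475.23703226453193, 'cx': 316.73203007846575, 'cy': 247.99079963209638, 'world_from_camera': array([[-0.8403756 , -0.3296203 ,  0.43025493,  1.01707157],
       [ 0.54199703, -0.50690789,  0.67028622,  0.78681973],
       [-0.00284032,  0.79648908,  0.60464624,  0.84019638
[... 640 characters left out ...]
 454.5817106283373, 'cx': 324.8721838383801, 'cy': 234.8376158181976, 'world_from_camera': array([[-0.01970264,  0.98781975, -0.15435007,  0.32128242],
       [-0.99979465, -0.01873425,  0.00772612, -0.06020349],
       [ 0.00474038,  0.1544706 ,  0.98798601,  1.16707683],
       [ 0.        ,  0.        ,  0.        ,  1.        ]])}
top box_centre {'location': [255.8, 427.6], 'p': 0.54}
top lid_knob {'location': [241.9, 500.6], 'p': 0.87}
top lid_knob {'location': [256.2, 427.3], 'p': 0.64}
top rest_deck {'location': [393.4, 144.8], 'p': 0.8}
top rest_deck {'location': [263.5, 293.9], 'p': 0.78}
top mat {'location': [256.2, 191.8], 'p': 0.79}
top jar {'location': [150.3, 341.0], 'p': 0.66}
```

View pics/top0.png

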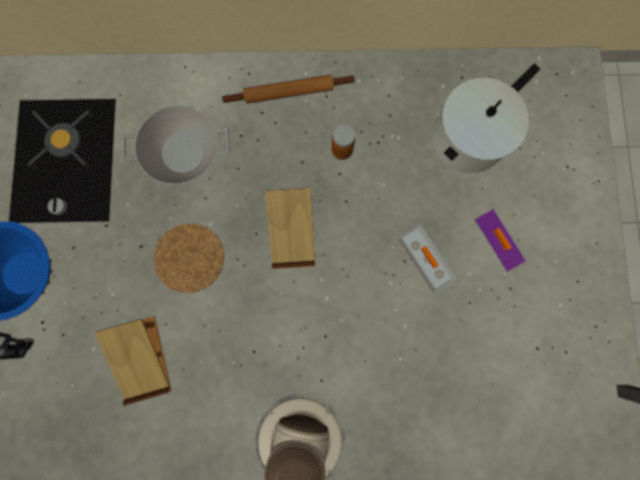

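View pics/scene0.png

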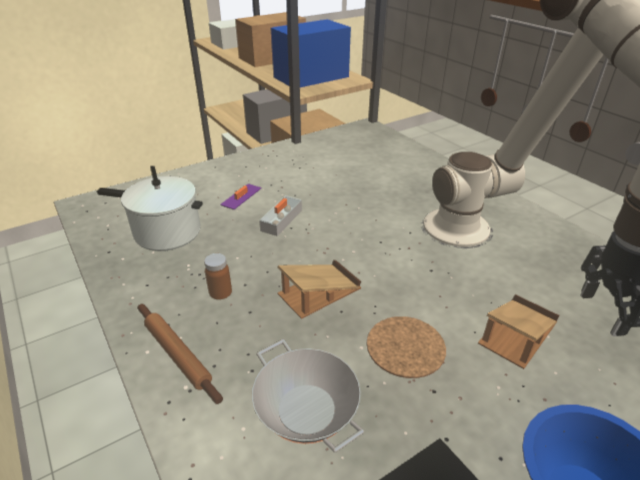

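The top image shows two candidate rests: one at (row 264, col 294) and one at (393, 145). I choose the (264, 294) rest because it is farthest to the robot's right. There are two candidate lids: a clear one on the steel box at (257, 428), which I choose, and a purple decoy at (240, 500). The mat is at (257, 190), the jar at (142, 343) and the kadai at (145, 177). Next I'll check the choice in a close crop and measure.

```bash
cat > h.py <<'E'
import numpy as np, cv2
from rig import env
CI={n:env.camera_info(n) for n in("scene","top")}
def ray(n,row,col):
    c=CI[n];T=np.array(c["world_from_camera"])
    d=T[:3,:3]@np.array([(col-c["cx"])/c["fx"],-(row-c["cy"])/c["fy"],-1.0])
    return T[:3,3],d
def onz(n,row,col,z):
    o,d=ray(n,row,col); return o+d*(z-o[2])/d[2]
def proj(n,P):
    c=CI[n];T=np.array(c["world_from_camera"])
    p=(np.atleast_2d(P)-T[:3,3])@T[:3,:3]
    return np.stack([c["cx"]+c["fx"]*p[:,0]/-p[:,2], c["cy"]-c["fy"]*p[:,1]/-p[:,2]],1) # col,row
def tri(*obs):
    A=np.zeros((3,3));b=np.zeros(3)
    for n,r,c in obs:
        o,d=ray(n,r,c);d=d/np.linalg.norm(d);M=np.eye(3)-np.outer(d,d);A+=M;b+=M@o
    X=np.linalg.solve(A,b)
    return X
E
python3 - <<'E'
from h import *
print("knob",tri(("top",256.2,427.3),("scene",205.9,282.1)), onz("top",256.2,427.3,.055),onz("scene",205.9,282.1,.055))
print("rest",tri(("top",263.5,293.9),("scene",272.3,344.7)), onz("top",263.5,293.9,.016),onz("scene",272.3,344.7,.016))
print("mat",tri(("top",256.2,191.8),("scene",344.3,402.2)), onz("top",256.2,191.8,.004))
print("jar",onz("scene",292.1,218.3,0),"kadai",onz("scene",410.5,306.4,0))
t=cv2.imread("pics/top0.png");s=cv2.imread("pics/scene0.png")
a=cv2.resize(t[215:305,390:540],(750,450),interpolation=cv2.INTER_CUBIC);cv2.imwrite("pics/c_box.png",a)
a=cv2.resize(t[175:285,230:350],(600,550),interpolation=cv2.INTER_CUBIC);cv2.imwrite("pics/c_rest.png",a)
a=cv2.resize(s[180:320,220:370],(750,700)[:2],interpolation=cv2.INTER_CUBIC)[:600];cv2.imwrite("pics/c_scene.png",a)
E
```

```text
knob [ 0.43552604 -0.31801972  0.05938791] [ 0.43704479 -0.3198537   0.055     ] [ 0.43143031 -0.32308089  0.055     ]
rest [0.42912602 0.01004875 0.02094149] [0.42901272 0.01081205 0.016     ] [0.42613835 0.0048766  0.016     ]
mat [0.45445168 0.27345416 0.00262038] [0.45396712 0.27336147 0.004     ]
jar [ 0.73749414 -0.12464972  0.        ] kadai [0.7303437  0.29940891 0.        ]
```

View pics/c_box.png

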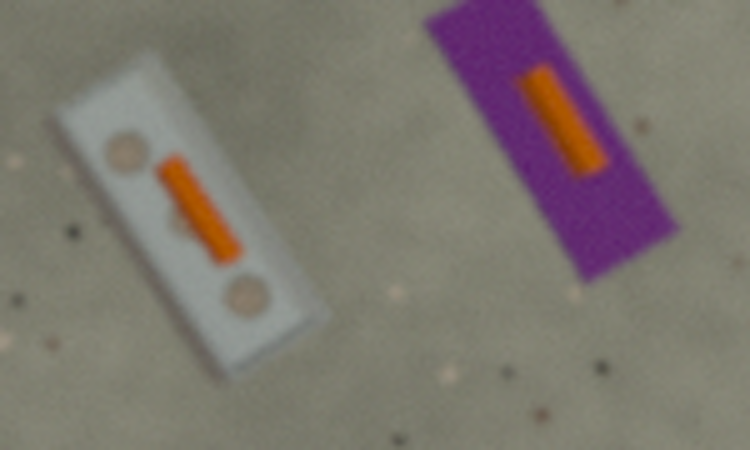

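View pics/c_rest.png

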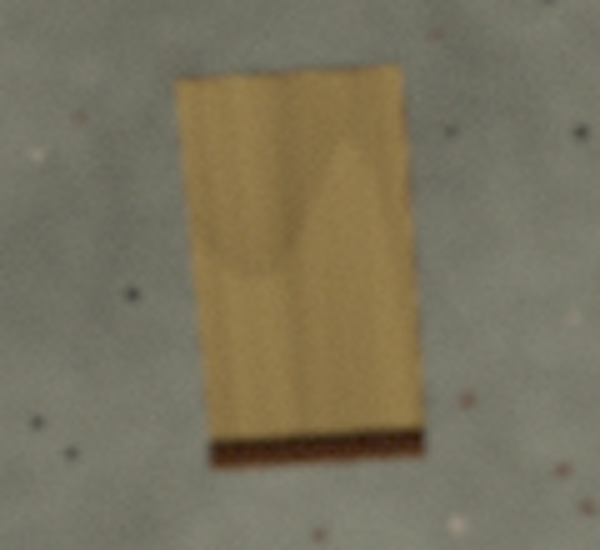

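View pics/c_scene.png

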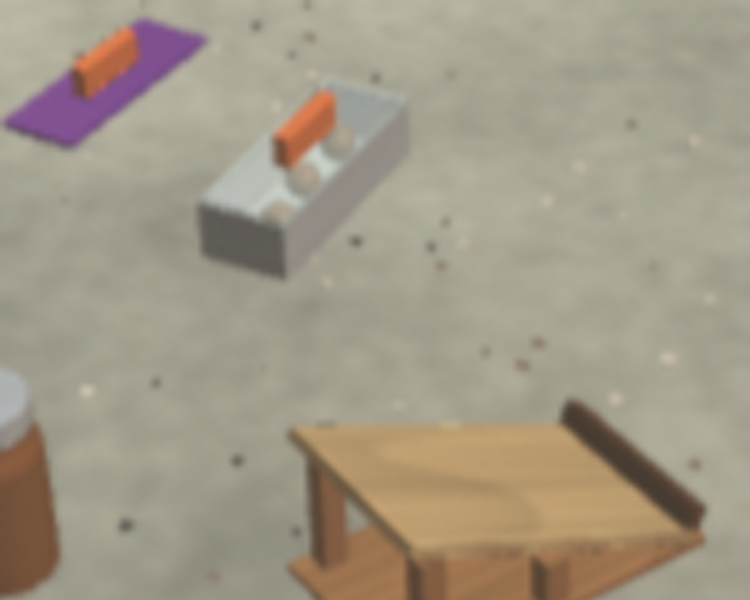

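```bash
cat > fit.py <<'E'
from h import *
from scipy.optimize import minimize, least_squares
def Rz(a): c,s=np.cos(a),np.sin(a); return np.array([[c,-s,0],[s,c,0],[0,0,1]])
def cube(lx,ly,z0,z1): return np.array([[x,y,z] for x in(-lx/2,lx/2) for y in(-ly/2,ly/2) for z in(z0,z1)])
def Ry(a): c,s=np.cos(a),np.sin(a); return np.array([[c,0,s],[0,1,0],[-s,0,c]])
def mask(n,parts):
    m=np.zeros((480*4,640*4),np.uint8)
    for P in parts:
        h=cv2.convexHull((proj(n,P)*4).astype(np.float32)).round().astype(np.int32); cv2.fillConvexPoly(m,h,1)
    return cv2.resize(m*255,(640,480),interpolation=cv2.INTER_AREA)/255.
E
python3 - <<'E'
from fit import *
M={}
for n in("top","scene"):
    env.snapshot(n)
    for q in ("box_centre",):
        for r in env.outline_of(n,q): print(n,q,r["p"],r["bbox"],r["region"].sum())
        M[n]=[r for r in env.outline_of(n,q)]
E
```

```text
top box_centre 0.48 [401.4, 236.4, 33.0, 52.9] 229
scene box_centre 0.96 [260.0, 200.8, 42.5, 31.6] 462
```

```bash
cat > fit1.py <<'E'
from fit import *
from scipy.spatial.distance import cdist
# box
top=[(55,115,0),(222,380,0),(150,54,.04),(328,314,.04)]
sc=[(200,207,.04),(288,224,.04),(408,102,.04),(325,83,.04),(285,278,0),(203,255,0),(405,155,0)]
obs=[("top",390+c/5,215+r/5,z) for c,r,z in top]+[("scene",220+c/5,180+r/5,z) for c,r,z in sc]
def res(p,full=False):
    out=[]
    for n,c,r,z in obs:
        P=np.array([[x,y,z] for x in(-.08,.08) for y in(-.03,.03)])@Rz(p[2]).T+[p[0],p[1],0]
        q=proj(n,P)-[c,r]+ (np.array(p[3:5]) if n=="scene" else 0)
        out+=list(q[np.argmin((q**2).sum(1))])
    return np.array(out)
for off in (0,1):
    f=least_squares(lambda p:res(np.r_[p[:3],p[3:5]*off]),[.435,-.32,np.radians(31),0,0],loss="soft_l1")
    print("box",f.x[:2].round(4),np.degrees(f.x[2]).round(2),f.x[3:],f.cost);print(f.fun.reshape(-1,2).round(1).tolist())
f=f.x
# rest
A=np.radians(25)
robs=[("top",230+178/5,175+80/5,(.185,.055,0)),("top",230+402/5,175+67/5,(.185,-.055,0)),
("top",230+212/5,175+467/5,(-.01,.055,.014)),("top",230+426/5,175+454/5,(-.01,-.055,.014)),
("scene",220+290/5,180+430/5,(.185,-.055,0)),("scene",220+412/5,180+552/5,(.185,.055,0)),
("scene",220+574/5,180+401/5,(-.01,-.055,.014)),("scene",220+705/5,180+508/5,(-.01,.055,.014))]
def rres(p):
    R=Rz(p[2])@Ry(-A)
    return np.concatenate([proj(n,R@np.array(P)+[p[0],p[1],.016])[0]-[c,r]+(p[3:5] if n=="scene" else 0) for n,c,r,P in robs])
for off in (0,1):
    g=least_squares(lambda p:rres(np.r_[p[:3],p[3:5]*off]),[.429,.01,0,0,0],loss="soft_l1")
    print("rest",g.x[:2].round(4),np.degrees(g.x[2]).round(2),g.x[3:],g.cost);print(g.fun.reshape(-1,2).round(1).tolist())
g=g.x
for n in("top","scene"):
    im=cv2.imread(f"pics/{n}0.png"); S=5
    big=cv2.resize(im,None,fx=S,fy=S,interpolation=cv2.INTER_CUBIC)
    def line(P,col):
        q=proj(n,P); 
        if n=="scene": pass
        q=((q+.5)*S-.5)
        cv2.polylines(big,[q.round().astype(np.int32)],True,col,1)
    sq=np.array([[-1,-1],[1,-1],[1,1],[-1,1]])
    for z in(0,.04): line(np.c_[sq*[.08,.03],np.full(4,z)]@Rz(f[2]).T+[f[0],f[1],0],(0,0,255))
    line(np.c_[sq*[.03,.006],np.full(4,.067)]@Rz(f[2]).T+[f[0],f[1],0],(255,0,0))
    R=Rz(g[2])@Ry(-A)
    line(np.array([[0,-.055,0],[.185,-.055,0],[.185,.055,0],[0,.055,0]])@R.T+[g[0],g[1],.016],(0,0,255))
    line(np.array([[0,-.055,.014],[-.01,-.055,.014],[-.01,.055,.014],[0,.055,.014]])@R.T+[g[0],g[1],.016],(255,0,0))
    x0,y0,x1,y1=(255,170,465,300) if n=="top" else (240,180,370,320)
    o=big[y0*S:y1*S,x0*S:x1*S]; o=cv2.resize(o,None,fx=min(800/o.shape[1],600/o.shape[0]),fy=min(800/o.shape[1],600/o.shape[0]),interpolation=cv2.INTER_AREA)
    cv2.imwrite(f"pics/fit_{n}.png",o)
E
python3 fit1.py
```

```text
box [ 0.435 -0.326] 31.67 [0. 0.] 7.735704811979271
[[-3.2, 1.7], [-1.3, 0.9], [0.1, -1.2], [1.2, 0.3], [-0.7, -0.8], [-0.9, 0.6], [-0.5, -0.5], [-0.3, -0.8], [0.4, 0.7], [-0.3, 0.4], [0.4, -0.6]]
box [ 0.4362 -0.3278] 31.59 [0.93377202 0.32415266] 6.869088292547177
[[-2.5, 1.1], [-0.7, 0.4], [0.8, -1.7], [1.9, -0.1], [-0.5, -0.7], [-0.7, 0.8], [-0.1, -0.3], [0.1, -0.6], [0.6, 0.9], [-0.0, 0.6], [0.7, -0.4]]
rest [0.4349 0.0115] 2.79 [0. 0.] 2.458231038590922
[[-0.7, -0.2], [-0.2, -0.5], [-0.5, -0.1], [0.3, -0.5], [-0.4, -1.2], [0.1, -1.4], [0.7, -0.4], [0.2, -0.3]]
rest [0.434  0.0107] 2.87 [-0.29927396  1.09163246] 1.1013880497069715
[[-0.5, 0.2], [0.0, -0.2], [-0.2, 0.2], [0.7, -0.2], [-0.5, -0.4], [0.1, -0.6], [0.5, 0.5], [0.0, 0.5]]
```

View pics/fit_top.png

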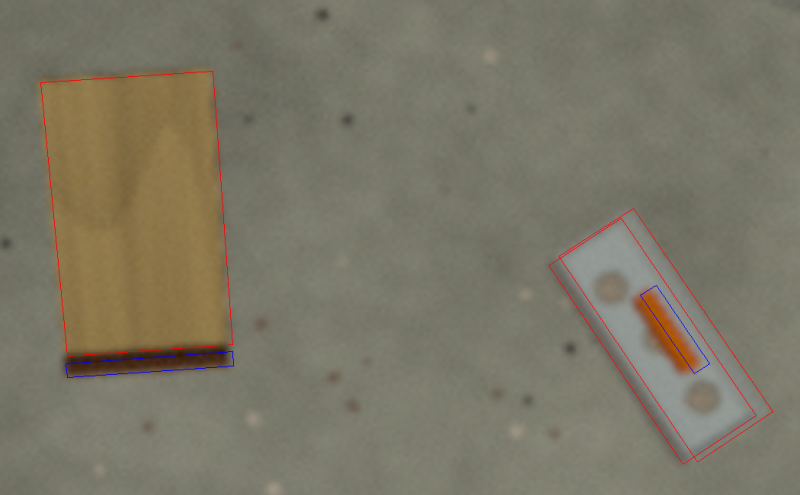

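View pics/fit_scene.png

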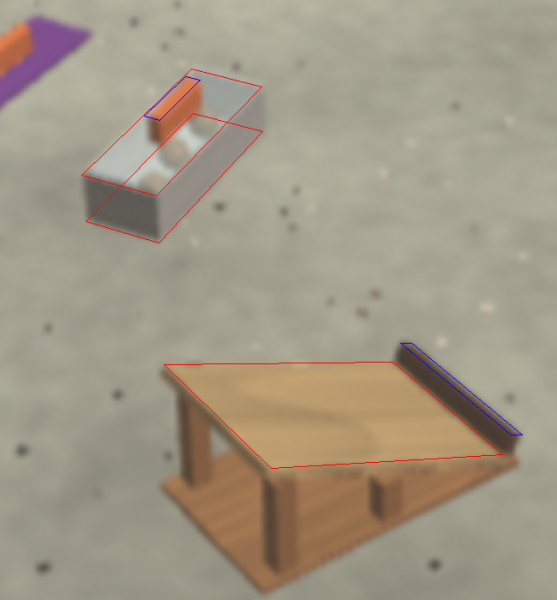

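Run:
```python
from fit import *
from scipy.optimize import minimize
T={}
for n,(x0,y0,x1,y1) in (("top",(410,235,460,280)),("scene",(265,190,300,225))):
    im=cv2.imread(f"pics/{n}0.png").astype(float); w=np.clip((im[:,:,2]-im[:,:,0]-40)/120,0,1)
    k=np.zeros_like(w);k[y0:y1,x0:x1]=w[y0:y1,x0:x1];T[n]=k
    ys,xs=np.mgrid[:480,:640];print(n,k.sum(),(xs*k).sum()/k.sum(),(ys*k).sum()/k.sum())
K=cube(.06,.012,-.012,.012)
def cost(p,cams,z=None):
    c=0
    for n in cams:
        m=cv2.GaussianBlur(mask(n,[K@Rz(p[2]*10)+0 if 0 else K@Rz(p[2]*10).T+[p[0],p[1],p[3]]]),(0,0),.8)
        c+=((m-T[n]/max(T[n].max(),.1))**2).sum()
    return c
for cams in (("top",),("scene",),("top","scene")):
    best=None
    f=minimize(lambda p:cost(np.r_[p,.055],cams),[.435,-.32,.055],method="Nelder-Mead",options=dict(initial_simplex=[[.435,-.32,.055],[.445,-.32,.055],[.435,-.31,.055],[.435,-.32,.06]],xatol=1e-5))
    print(cams,f.x[:2],np.degrees(f.x[2]*10),f.fun)
im=cv2.imread("pics/top0.png");a=cv2.resize(im[225:297,398:470],None,fx=8,fy=8,interpolation=cv2.INTER_NEAREST)
a=np.clip((a.astype(float)-60)*1.6,0,255).astype(np.uint8)
for i in range(0,72,10): cv2.putText(a,str(398+i),(i*8,10),0,.35,(0,0,255),1);cv2.putText(a,str(225+i),(0,i*8+5),0,.35,(0,0,255),1)
cv2.imwrite("pics/bigbox.png",a)
```

```text
top 105.575 429.4910411240034 256.75799194885155
scene 60.483333333333334 280.97258197850647 204.5090934141637
('top',) [ 0.43535572 -0.32565752] 34.09489479811448 35.399693489774585
('scene',) [ 0.42850844 -0.33042245] 39.76865719797732 18.556713003245505
('top', 'scene') [ 0.43465729 -0.32481019] 31.516962495071603 60.85160052017001
```

View pics/bigbox.png

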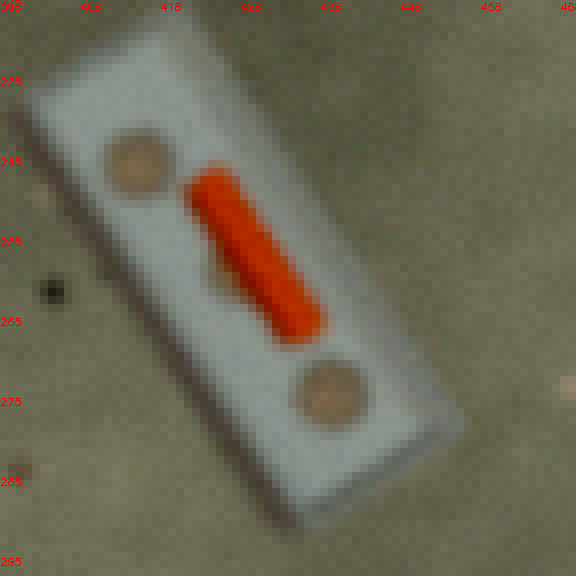

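The fit puts the box at about (0.435, −0.3255) with a yaw of 31.6°, and the knob fit agrees. The rest's lip is at about (0.4345, 0.011) with a yaw of 2.8°, and the mat is at (0.454, 0.273). I'll move toward the box now.

Call:
jog_arm --pt "1.5 -4.6 0 0 0 -6 0" --pt "3 -9.2 0 0 0 -12 0" --pt "4.5 -13.8 0 0 0 -18 0" --pt "6 -18.4 0 0 0 -24 0" --pt "7.5 -23 0 0 0 -30 0" --pt "9 -27.6 0 0 0 -36 0" --pt "10.5 -32.2 0 0 0 -42 0" --pt "12 -36.8 0 0 0 -48 0" --pt "13.5 -41.4 0 0 0 -54 0" --pt "15 -46 0 0 0 -60 0" --newtons 50

```text
time: 2.35
tool_pos: [0.4314, 0.0966, 0.4051]
eef_rot: [-179.9, 0.0, -86.9]
contact_force: [0.5, 0.3, -0.1]
width: 0.0857
```

Call:
jog_arm --pt "0.1 -4.7 -0.5 0 0 -7 0" --pt "0.1 -9.4 -1 0 0 -14 0" --pt "0.2 -14.1 -2 0 0 -21 0" --pt "0.2 -18.8 -3.5 0 0 -28 0" --pt "0.2 -23.5 -5 0 0 -35 0" --pt "0.3 -28.2 -6.5 0 0 -42 0" --pt "0.3 -32.9 -8 0 0 -49 0" --pt "0.4 -37.6 -9.5 0 0 -56 0" --pt "0.4 -42.2 -11 0 0 -61.5 0" --pt "0.4 -42.2 -11 0 0 -61.5 0"

```text
time: 3.6
tool_pos: [0.4349, -0.3278, 0.2935]
eef_rot: [179.9, -0.1, -148.7]
contact_force: [1.0, 0.6, -0.1]
width: 0.0854
```

Run:
```python
from h import *
s=env.get_state();print(s["tool_pos"],s["eef_rot"],s["joints"],s["contact_force"])
for n,(x0,y0,x1,y1) in (("top",(350,180,520,310)),("scene",(210,130,340,240))):
    im=env.snapshot(n); a=cv2.resize(im[y0:y1,x0:x1,::-1],None,fx=4.6,fy=4.6,interpolation=cv2.INTER_CUBIC); cv2.imwrite(f"pics/pre_{n}.png",a)
```

```text
[ 0.43488784 -0.32779628  0.29347536] [ 1.79945254e+02 -7.21294343e-02 -1.48681096e+02] [-1.99383390e+01  2.05440763e+01 -1.95858526e+01  2.87329124e-02
 -4.99579146e+01 -3.87612932e+01] [ 1.04306804  0.58004903 -0.09739416]
```

View pics/pre_scene.png

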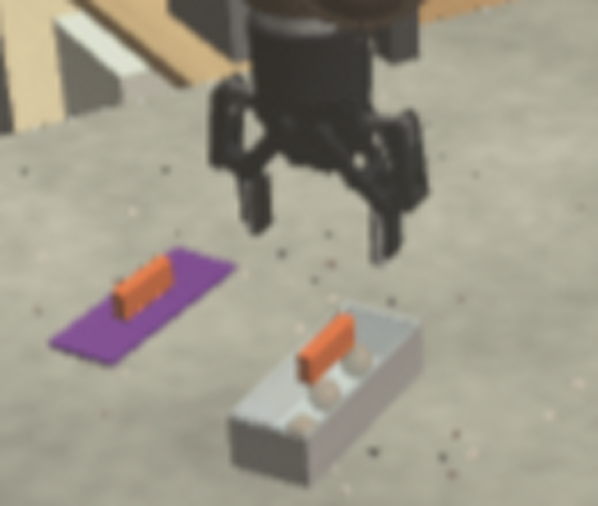

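View pics/pre_top.png

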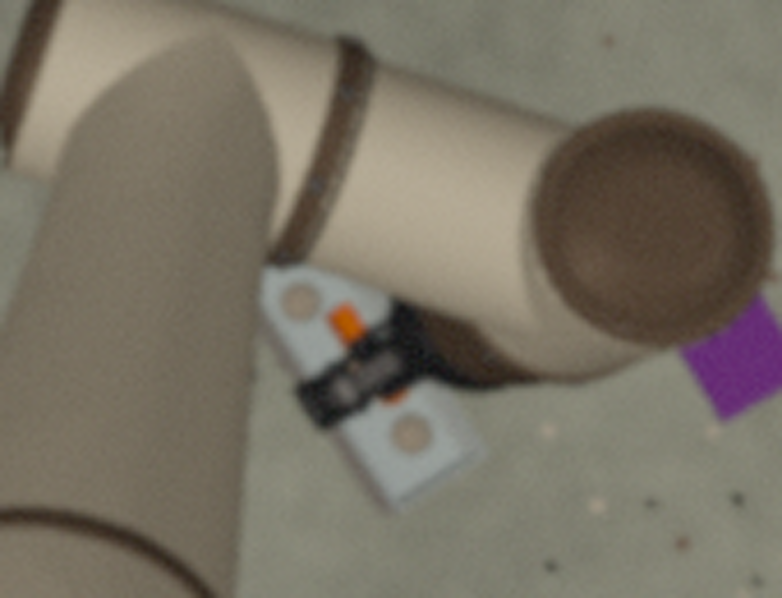

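Run:
```python
from h import *
t=np.array([.4349,-.3278,.2935]); j=np.array([-.52,.854,0])
for d in (.155,.16,.165,.173):
    print(d,proj("scene",[t-j*.047-[0,0,d],t+j*.047-[0,0,d]]).round(1).tolist())
print("obs mid:",(266.5+292.6)/2,(180.4+187)/2)
```

```text
0.155 [[265.5, 178.5], [292.9, 185.2]]
0.16 [[265.6, 180.0], [292.9, 186.7]]
0.165 [[265.7, 181.4], [293.0, 188.1]]
0.173 [[265.9, 183.7], [293.1, 190.5]]
obs mid: 279.55 183.7
```

Seen in the images, the open fingertips are about 0.160 m ahead of the TCP. I'll descend to TCP z ≈ 0.177 and close.

Call:
jog_arm --pt "0 0.2 -3 0 0 0.3 0" --pt "0 0.2 -6 0 0 0.3 0" --pt "0 0.2 -8 0 0 0.3 0" --pt "0 0.2 -9.5 0 0 0.3 0" --pt "0 0.2 -10.5 0 0 0.3 0" --pt "0 0.2 -11.2 0 0 0.3 0" --pt "0 0.2 -11.6 0 0 0.3 0" --pt "0 0.2 -11.6 0 0 0.3 0" --pt "0 0.2 -11.6 0 0 0.3 30" --pt "0 0.2 -11.6 0 0 0.3 60" --newtons 50

```text
time: 4.95
tool_pos: [0.4353, -0.3238, 0.1792]
eef_rot: [-179.9, 0.0, -148.2]
contact_force: [-0.0, -0.7, -1.1]
width: 0.0652
```

Call:
jog_arm --pt "0 0 0 0 0 0 80" --pt "0 0 0 0 0 0 110" --pt "0 0 0 0 0 0 140" --pt "0 0 0 0 0 0 255" --pt "0 0 0 0 0 0 255" --pt "0 0 0.2 0 0 0 255" --pt "0 0 1 0 0 0 255" --pt "0 0 2 0 0 0 255" --pt "0 0 3 0 0 0 255" --pt "0 0 3 0 0 0 255"

```text
time: 6.2
tool_pos: [0.4356, -0.3239, 0.2104]
eef_rot: [-179.8, 0.1, -148.2]
contact_force: [-0.1, 0.2, -3.2]
width: 0.0592
```

Run:
```python
from h import *
s=env.get_state();print(s["tool_pos"],s["eef_rot"],s["width"],s["contact_force"],s["torque"])
for n,(x0,y0,x1,y1) in (("scene",(210,130,340,240)),):
    im=env.snapshot(n); a=cv2.resize(im[y0:y1,x0:x1,::-1],None,fx=4.6,fy=4.6,interpolation=cv2.INTER_CUBIC); cv2.imwrite(f"pics/grip_{n}.png",a)
```

```text
[ 0.43557796 -0.32389023  0.2104068 ] [-1.79825922e+02  1.17414311e-01 -1.48156694e+02] 0.05916498414776513 [-0.07533236  0.1783792  -3.2190325 ] [-0.00769187  0.00726779 -0.00138563]
```

View pics/grip_scene.png

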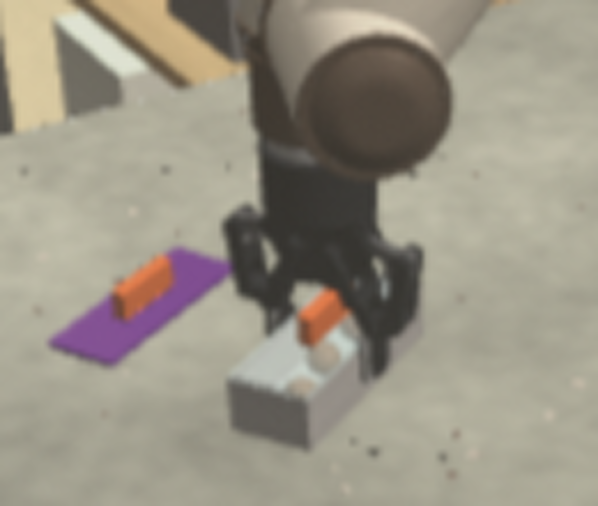

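```bash
cat > plan.py <<'E'
from fit import *
from scipy.spatial.transform import Rotation as Ro
A=np.radians(25); O=np.array([.4345,.011,.016]); yaw=np.radians(2.85)
Rr=Rz(yaw)@Ry(-A)
def tcp_for(center_in_rest, off, dx=0.0014):
    # box centre -> tcp (tcp = centre + off*n + dx*xdir)
    c=np.array(center_in_rest)+[dx,0,off]
    return Rr@c+O
Rt=Rr@np.diag([-1,1,-1.])   # tool frame: z down the normal, x = -deck x, y=deck y
def delta(target_p,target_R=None):
    s=env.get_state();R=Ro.from_euler("xyz",s["eef_rot"],degrees=True).as_matrix()
    TR=Rt if target_R is None else target_R
    rv=Ro.from_matrix(TR@R.T).as_rotvec(degrees=True)
    return (np.array(target_p)-s["tool_pos"])*100, rv
E
python3 - <<'E'
from plan import *
h=tcp_for([.087,0,.065],.159)
print("hover",h,delta(h)); print("down",tcp_for([.087,0,.021],.159), "tilt axis",Rr[:,1])
R=Ro.from_euler("xyz",[180,0,-177.15],degrees=True).as_matrix(); print(delta(h,R))
print(Ro.from_matrix(Rt@R.T).as_rotvec(degrees=True))
E
```

```text
hover [0.41996911 0.01027661 0.2563724 ] (array([-1.53494105, 33.40420189,  4.65695992]), array([  7.61066689, -24.00835792, -28.49702059]))
down [0.43854132 0.01120119 0.21649486] tilt axis [-0.04972137  0.99876313  0.        ]
(array([-1.53494105, 33.40420189,  4.65695992]), array([  0.0817906 ,   0.10841819, -28.98313322]))
[ 1.24303435e+00 -2.49690782e+01 -9.69736659e-15]
```

Call:
jog_arm --pt "0 0.5 3 0 0 0 255" --pt "-0.1 2.5 6 0 0 -2 255" --pt "-0.3 6 9 0 0 -5 255" --pt "-0.5 10.5 11 0 0 -9 255" --pt "-0.7 15.5 11 0 0 -13 255" --pt "-0.9 20.5 11 0 0 -18 255" --pt "-1.1 25.5 11 0 0 -22 255" --pt "-1.3 29.5 11 0 0 -26 255" --pt "-1.5 32.4 11 0 0 -28.5 255" --pt "-1.5 33.4 11 0 0 -29 255"

```text
time: 7.5
tool_pos: [0.4199, 0.0114, 0.3197]
eef_rot: [-179.9, 0.1, -177.1]
contact_force: [0.7, -0.6, -3.1]
width: 0.0589
```

Run:
```python
from plan import *
s=env.get_state();print(s["tool_pos"],s["eef_rot"],s["width"])
h=tcp_for([.087,0,.065],.159)
print(delta(h))
```

```text
[0.41989056 0.01137741 0.31968673] [-1.79897624e+02  5.61001507e-02 -1.77050411e+02] 0.05892999121656983
(array([ 0.00785554, -0.11008018, -6.33143289]), array([  1.36249865, -24.90685919,  -0.07562736]))
```

Call:
jog_arm --pt "0 0 0 0.2 -3 0 255" --pt "0 0 0 0.3 -6.5 0 255" --pt "0 0 -0.5 0.5 -10 0 255" --pt "0 -0.1 -1.5 0.7 -13.5 0 255" --pt "0 -0.1 -2.5 0.9 -17 0 255" --pt "0 -0.1 -3.5 1.1 -20.5 0 255" --pt "0 -0.1 -4.5 1.3 -23.5 -0.1 255" --pt "0 -0.1 -5.5 1.4 -25 -0.1 255" --pt "0 -0.1 -6.3 1.4 -25 -0.1 255" --pt "0 -0.1 -6.3 1.4 -25 -0.1 255"

```text
time: 8.75
tool_pos: [0.4312, 0.0059, 0.2874]
eef_rot: [179.3, 22.8, -177.2]
contact_force: [0.1, -0.2, -2.7]
width: 0.0594
```

Run:
```python
from plan import *
s=env.get_state();print(s["tool_pos"],s["eef_rot"],s["width"],s["contact_force"])
print(delta(tcp_for([.087,0,.065],.159)))
for n,(x0,y0,x1,y1) in (("top",(230,160,400,290)),("scene",(250,170,400,290))):
    im=env.snapshot(n); a=cv2.resize(im[y0:y1,x0:x1,::-1],None,fx=4.6,fy=4.6,interpolation=cv2.INTER_CUBIC); cv2.imwrite(f"pics/hov_{n}.png",a)
```

```text
[0.43119733 0.00594971 0.28738892] [ 179.30846536   22.754102   -177.20747   ] 0.0594042764880966 [ 0.08209452 -0.18663044 -2.69987554]
(array([-1.12282148,  0.43269018, -3.10165195]), array([-0.52108144, -2.27427435, -0.22247205]))
```

View pics/hov_scene.png

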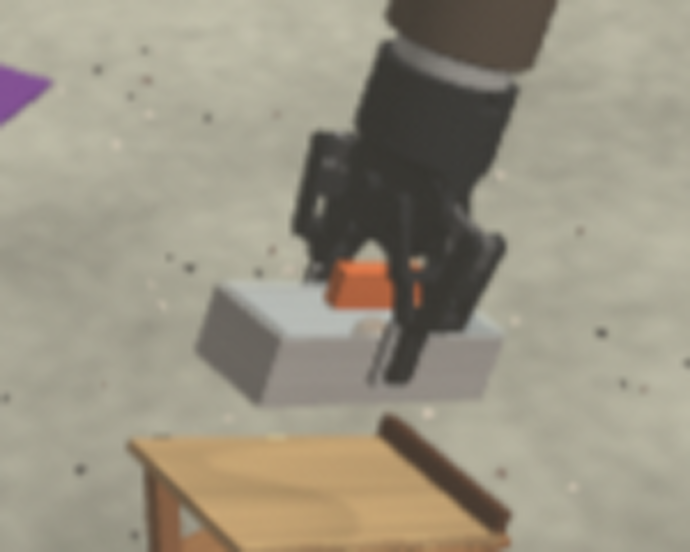

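View pics/hov_top.png

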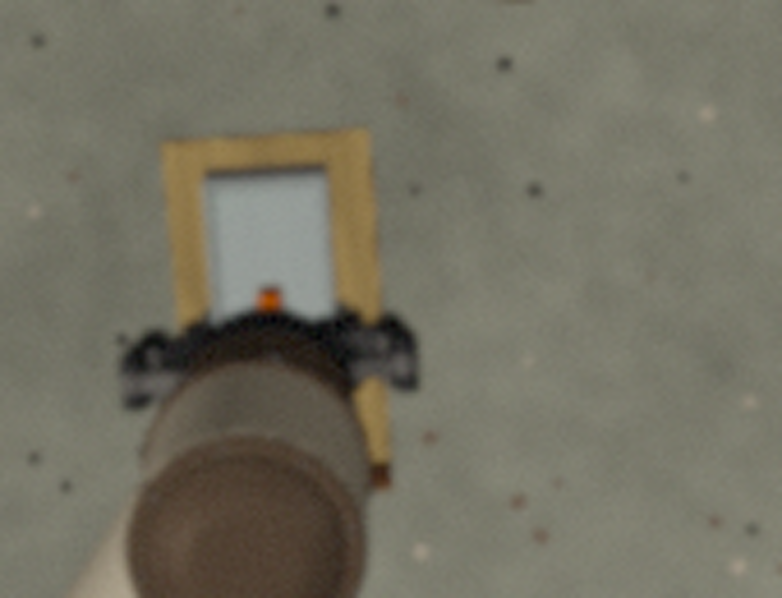

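Run:
```python
from plan import *
s=env.get_state();print(s["tool_pos"],s["eef_rot"],np.round(s["joints"],1),np.round(s["dq"],1))
```

```text
[0.43087581 0.00604966 0.28741488] [ 179.33185661   22.75033669 -177.15737277] [  19.4    7.   -53.7   38.4   -9.2 -143.3] [-0.1 -0.3 -0.4  0.4 -0.  -0.2]
```

The wrist is at joint 5's limit (−9.14°), so I can't reach the planned pose directly. I'll fit a kinematic model from the recorded states to find a reachable branch or relative grip angle.

```bash
cat > kin.py <<'E'
import numpy as np
from scipy.optimize import least_squares
from scipy.spatial.transform import Rotation as Ro
def fk(q,p,s4=1,s6=1):
    a,L2,L3,e,h,d6,lat=p
    q=np.radians(q); phi=q[1]-q[2]
    R1=Ro.from_euler("z",q[0]); F=R1*Ro.from_euler("y",phi)   # x along forearm, phi positive = down
    pw=R1.apply([a+L2*np.sin(q[1]),lat,h+L2*np.cos(q[1])])+F.apply([L3,0,e])
    T=F*Ro.from_euler("x",s4*q[3])*Ro.from_euler("y",-q[4])*Ro.from_euler("x",s6*q[5])
    return pw+T.apply([d6,0,0]),T
D=[([78.0695,22.0918,.3808,-.0274,-68.4104,-14.815],[.281165,.557969,.403622],[179.876,-.0064,-26.7557]),
([-19.9383390,20.5440763,-19.5858526,.0287329,-49.9579146,-38.7612932],[0.43488784,-0.32779628,0.29347536],[179.945,-.0721,-148.681]),
([19.4,7.0,-53.7,38.4,-9.2,-143.3],[0.43088,0.00605,0.28741],[179.33,22.75,-177.157])]
if __name__=="__main__":
    for s4 in (1,-1):
        for s6 in(1,-1):
            Ts=[(fk(q,[0]*7,s4,s6)[1],Ro.from_euler("xyz",r,degrees=True)) for q,_,r in D]
            C=[(t.inv()*r) for t,r in Ts]
            print(s4,s6,[np.round(c.as_matrix(),2).tolist() for c in C])
    for fix in ("a0e0","a0","full"):
      def res(x):
        p=x.copy()
        if fix!="full": p[0]=0
        if fix=="a0e0": p[3]=0
        return np.concatenate([(fk(q,p,1)[0]-t)*1000 for q,t,_ in D]+[(x-x0)*.5])
      x0=np.array([0,.4,.4,0,.4,.1,-.16]);f=least_squares(res,x0);print(fix,f.x.round(4),f.fun[:9].round(2))
E
python3 kin.py; python3 -c "
from rig import env;print(env.get_state()['joints'],env.get_state()['tool_pos'])"
```

```text
1 1 [[[0.0, -0.0, 1.0], [-0.87, 0.49, 0.0], [-0.49, -0.87, 0.0]], [[-0.0, 0.0, 1.0], [-0.22, 0.98, -0.0], [-0.98, -0.22, -0.0]], [[0.05, 0.19, 0.98], [0.86, -0.5, 0.05], [0.5, 0.84, -0.19]]]
1 -1 [[[0.0, -0.0, 1.0], [-1.0, 0.0, 0.0], [-0.0, -1.0, -0.0]], [[-0.0, 0.0, 1.0], [-1.0, -0.0, -0.0], [0.0, -1.0, 0.0]], [[0.05, 0.19, 0.98], [-0.24, -0.95, 0.2], [0.97, -0.24, -0.0]]]
-1 1 [[[0.0, -0.0, 1.0], [-0.87, 0.49, 0.0], [-0.49, -0.87, -0.0]], [[0.0, -0.0, 1.0], [-0.22, 0.98, 0.0], [-0.98, -0.22, -0.0]], [[0.0, -0.0, 1.0], [-0.29, -0.96, -0.0], [0.96, -0.29, -0.0]]]
-1 -1 [[[0.0, -0.0, 1.0], [-1.0, 0.0, 0.0], [-0.0, -1.0, -0.0]], [[0.0, -0.0, 1.0], [-1.0, -0.0, 0.0], [0.0, -1.0, -0.0]], [[0.0, -0.0, 1.0], [-1.0, 0.0, 0.0], [-0.0, -1.0, -0.0]]]
a0e0 [ 0.      0.6677  0.379  -0.      0.2957  0.3744 -0.1647] [ 4.7  -2.62 -3.9   1.14 -5.45  8.73 -4.8   8.78 -4.83]
a0 [ 0.      0.6636  0.3841 -0.0056  0.3139  0.3816 -0.165 ] [ 5.17 -1.58 -3.8  -0.04 -5.27  8.31 -5.14  9.17 -4.52]
full [ 0.055   0.5533  0.3805 -0.0295  0.387   0.3334 -0.1634] [ 3.88  0.12 -5.51 -1.2  -3.17 10.44 -3.2   6.46 -4.93]
[  19.43328269    7.00544501  -53.68140815   38.352704     -9.20284927
 -143.33664075] [0.43087581 0.00604966 0.28741488]
```

```bash
cat >> kin.py <<'E'
    print("----")
    D[2]=([19.43328,7.005445,-53.681408,38.3527,-9.20285,-143.33664],)+D[2][1:]
    for fix in ("a0e0","a0","full"):
      def res(x):
        p=x.copy()
        if fix!="full": p[0]=0
        if fix=="a0e0": p[3]=0
        return np.concatenate([(fk(q,p,-1,-1)[0]-t)*1000 for q,t,_ in D]+[(x-x0)*.5])
      for x0 in (np.array([0,.4,.4,0,.4,.1,-.16]),np.array([0,.43,.43,-.02,.35,.06,-.16])):
        f=least_squares(res,x0,x_scale=.1);print(fix,f.x.round(4),f.fun[:9].round(2))
E
python3 kin.py | sed '1,/----/d'
```

```text
a0e0 [ 0.      0.6616  0.3832  0.      0.2819  0.3516 -0.1408] [-18.69   4.    -2.09  10.23  16.42   9.33   4.57 -38.72  -7.24]
a0e0 [ 0.      0.6616  0.3832 -0.02    0.2819  0.3516 -0.1408] [-18.69   4.    -2.09  10.23  16.42   9.33   4.57 -38.72  -7.24]
a0 [ 0.      0.6843  0.3548  0.0313  0.1804  0.3112 -0.1421] [-18.64  -2.31  -2.66  15.89  12.96  11.63   4.68 -35.84  -8.97]
a0 [ 0.      0.6843  0.3548  0.0313  0.1804  0.3112 -0.1421] [-18.64  -2.31  -2.66  15.89  12.96  11.63   4.68 -35.84  -8.97]
full [ 0.3236  0.0355  0.3333 -0.1091  0.6105  0.0278 -0.1515] [ -7.64   3.79 -12.75   2.75   7.88  24.16   3.62 -16.33 -11.42]
full [ 0.3236  0.0355  0.3333 -0.1091  0.6105  0.0278 -0.1515] [ -7.64   3.79 -12.75   2.75   7.88  24.16   3.62 -16.33 -11.42]
```

Call:
jog_arm --pt "0 0 1 0 2 0 255" --pt "0 0 2 0 4 0 255" --pt "0 0 3 0 6 0 255" --pt "0 0 4 0 8 0 255" --pt "0 0 5 0 10 0 255" --pt "0 0 5.5 0 12 0 255" --pt "0 0 6 0 12 0 255" --pt "0 0 6 0 12 0 255" --pt "0 0 6 0 12 0 255" --pt "0 0 6 0 12 0 255"

```text
time: 10.1
tool_pos: [0.4307, 0.006, 0.3471]
eef_rot: [178.7, 10.7, -177.3]
contact_force: [-1.1, -0.5, -3.8]
width: 0.0592
```

```bash
python3 -c "
from rig import env;s=env.get_state();print([list(s[k]) for k in('joints','tool_pos','eef_rot')],file=open('data.txt','a'));print(open('data.txt').read(),s['width'])"
```

```text
[[np.float64(23.329490027103674), np.float64(3.9629633299923), np.float64(-34.70818892979978), np.float64(3.9478660383825748), np.float64(-40.90280679717573), np.float64(-113.28750652157737)], [np.float64(0.43067440593149964), np.float64(0.006022978618769722), np.float64(0.3470805499831057)], [np.float64(178.73933101981876), np.float64(10.730418603258789), np.float64(-177.32781861098664)]]
 0.05922457303264164
```

Call:
jog_arm --pt "0 -1 0 3 0 0 255" --pt "0 -2 0 6 0 0 255" --pt "0 -3 0 9 0 0 255" --pt "0 -4 0 12 0 0 255" --pt "0 -5 0 15 0 0 255" --pt "2 -5 0 18 0 0 255" --pt "4 -5 0 18 0 0 255" --pt "6 -5 0 18 0 0 255" --pt "6 -5 0 18 0 0 255" --pt "6 -5 0 18 0 0 255"

```text
time: 11.35
tool_pos: [0.4901, -0.044, 0.3465]
eef_rot: [160.4, 10.9, 179.2]
contact_force: [-1.3, 0.9, -3.3]
width: 0.0595
```

```bash
python3 -c "
from rig import env;s=env.get_state();print([list(s[k]) for k in('joints','tool_pos','eef_rot')],file=open('data.txt','a'));print(open('data.txt').read(),s['width'])"
```

```text
[[np.float64(23.329490027103674), np.float64(3.9629633299923), np.float64(-34.70818892979978), np.float64(3.9478660383825748), np.float64(-40.90280679717573), np.float64(-113.28750652157737)], [np.float64(0.43067440593149964), np.float64(0.006022978618769722), np.float64(0.3470805499831057)], [np.float64(178.73933101981876), np.float64(10.730418603258789), np.float64(-177.32781861098664)]]
[[np.float64(7.655507769214435), np.float64(11.101972629871371), np.float64(-16.86109305671078), np.float64(-23.221224165035846), np.float64(-50.70654705380984), np.float64(-83.52265408949185)], [np.float64(0.4900943838648944), np.float64(-0.04402930878566616), np.float64(0.3465008653727545)], [np.float64(160.42476356329905), np.float64(10.922074695733363), np.float64(179.19688661151258)]]
 0.05949735186320595
```

Call:
jog_arm --pt "0 0 0 -3 0 0 255" --pt "0 0 0 -6 0 0 255" --pt "0 0 0 -9 0 0 255" --pt "0 0 0 -12 0 0 255" --pt "0 0 0 -15 0 0 255" --pt "0 0 0 -18 3 0 255" --pt "0 0 0 -21 5 0 255" --pt "0 0 0 -25 5 0 255" --pt "0 0 0 -30 5 0 255" --pt "0 0 0 -30 5 0 255"

```text
time: 12.6
tool_pos: [0.4889, -0.044, 0.3461]
eef_rot: [-169.5, 5.0, -176.5]
contact_force: [-0.2, 0.1, -2.9]
width: 0.059
```

```bash
python3 -c "
from rig import env;s=env.get_state();print([list(s[k]) for k in('joints','tool_pos','eef_rot')],file=open('data.txt','a'));print(open('data.txt').read(),s['width'])"
```

```text
[[np.float64(23.329490027103674), np.float64(3.9629633299923), np.float64(-34.70818892979978), np.float64(3.9478660383825748), np.float64(-40.90280679717573), np.float64(-113.28750652157737)], [np.float64(0.43067440593149964), np.float64(0.006022978618769722), np.float64(0.3470805499831057)], [np.float64(178.73933101981876), np.float64(10.730418603258789), np.float64(-177.32781861098664)]]
[[np.float64(7.655507769214435), np.float64(11.101972629871371), np.float64(-16.86109305671078), np.float64(-23.221224165035846), np.float64(-50.70654705380984), np.float64(-83.52265408949185)], [np.float64(0.4900943838648944), np.float64(-0.04402930878566616), np.float64(0.3465008653727545)], [np.float64(160.42476356329905), np.float64(10.922074695733363), np.float64(179.19688661151258)]]
[[np.float64(16.168110736172153), np.float64(10.973592035907519), np.float64(-30.5506894814362), np.float64(15.65374050372554), np.float64(-47.002613323612366), np.float64(-113.65945618574897)], [np.float64(0.48892782501055565), np.float64(-0.04399792211188935), np.float64(0.34609052549643987)], [np.float64(-169.45478744136105), np.float64(5.00645573139927), np.float64(-176.46496576557288)]]
 0.05903448363072458
```

```bash
cat > kin2.py <<'E'
import numpy as np
from scipy.optimize import least_squares
from scipy.spatial.transform import Rotation as Ro
C=Ro.from_matrix([[0,0,1],[-1,0,0],[0,-1,0]])
NAMES="a L2 L3 e h d6 lat wl wx".split()
def fk(q,p):
    a,L2,L3,e,h,d6,lat,wl,wx=p
    q=np.radians(q); phi=q[1]-q[2]
    R1=Ro.from_euler("z",q[0]); F=R1*Ro.from_euler("y",phi)
    pe=R1.apply([a+L2*np.sin(q[1]),lat,h+L2*np.cos(q[1])])
    G=F*Ro.from_euler("x",-q[3])
    pw=pe+F.apply([L3,0,e])+G.apply([0,wl,0])
    H=G*Ro.from_euler("y",-q[4])
    T=H*Ro.from_euler("x",-q[5])
    return pw+H.apply([d6,0,wx]),T*C
D=[([78.0695,22.0918,.3808,-.0274,-68.4104,-14.815],[.281165,.557969,.403622],[179.876,-.0064,-26.7557]),
([-19.9383390,20.5440763,-19.5858526,.0287329,-49.9579146,-38.7612932],[0.43488784,-0.32779628,0.29347536],[179.945,-.0721,-148.681]),
([19.43328,7.005445,-53.681408,38.3527,-9.20285,-143.33664],[0.43087581,0.00604966,0.28741488],[179.33,22.75,-177.157])]
for l in open("data.txt"):
    D.append(tuple(eval(l.replace("np.float64",""))))
def fit():
    def res(x): return np.concatenate([(fk(q,x)[0]-t)*1000 for q,t,_ in D]+[(x-x0)*.2])
    x0=np.array([0,.4,.4,0,.4,.1,-.08,-.08,0]);return least_squares(res,x0,x_scale=.1)
if __name__=="__main__":
    f=fit();print(dict(zip(NAMES,f.x.round(4))));n=3*len(D);print(f.fun[:n].reshape(-1,3).round(2))
    for q,t,r in D: print(np.degrees((fk(q,f.x)[1].inv()*Ro.from_euler("xyz",r,degrees=True)).magnitude()).round(2))
    np.save("kin.npy",f.x)
E
python3 kin2.py
```

```text
{'a': np.float64(-0.0), 'L2': np.float64(0.5649), 'L3': np.float64(0.4218), 'e': np.float64(0.0), 'h': np.float64(0.1606), 'd6': np.float64(0.1243), 'lat': np.float64(0.0), 'wl': np.float64(-0.1598), 'wx': np.float64(0.0)}
[[-0.  0. -0.]
 [-0. -0.  0.]
 [ 0.  0. -0.]
 [ 0. -0.  0.]
 [-0. -0.  0.]
 [ 0. -0.  0.]]
0.0
0.0
0.0
0.0
0.0
0.0
```

The model fits exactly. Next I'll search the IK for the placing poses, including pitching the tool relative to the box.

```bash
cat > ik.py <<'E'
from kin2 import *
P=np.load("kin.npy")
LO=np.array([-179.83,-69.29,-61.27,-181.25,-171.15,-177.46]);HI=np.array([179.83,118.12,80.66,117.63,-9.14,177.46])
def ik(p,R,n=40,q0=None,seed=0):
    R=Ro.from_matrix(R); rng=np.random.default_rng(seed)
    def res(q):
        t,T=fk(q,P); return np.r_[(t-p)*10,(R.inv()*T).as_rotvec()*2]
    sols=[]
    starts=[q0] if q0 is not None else [LO+(HI-LO)*rng.random(6) for _ in range(n)]
    for s in starts:
        s=s.copy(); 
        if q0 is None: s[0]=np.clip(s[0]*.4,LO[0],HI[0])
        f=least_squares(res,np.clip(s,LO+.1,HI-.1),bounds=(LO,HI),x_scale=50)
        e=np.abs(f.fun).max()
        if e<2e-3 and not any(np.abs(f.x-o).max()<1 for o in sols): sols.append(f.x)
    return sols
E
python3 - <<'E'
from ik import *
from plan import *
for d in (0,4,8,12,-4,-8):   # tool pitch relative to box normal: positive = tool more vertical
    for nm,z in (("down",.021),("hover",.065)):
        c=Rr@np.array([.087,0,z])+O
        RR=Rt if d==0 else Ro.from_rotvec(np.radians(d)*Rr[:,1]).as_matrix()@Rt
        p=c-RR[:,2]*.159
        print(d,nm,p.round(3),[s.round(0).tolist() for s in ik(p,RR)])
E
```

```text
0 down [0.437 0.011 0.216] []
0 hover [0.419 0.01  0.256] []
4 down [0.447 0.012 0.22 ] []
4 hover [0.429 0.011 0.26 ] []
8 down [0.458 0.012 0.224] []
8 hover [0.439 0.011 0.264] [[23.0, 11.0, -48.0, 22.0, -16.0, -130.0]]
12 down [0.469 0.013 0.227] [[22.0, 18.0, -43.0, 15.0, -17.0, -123.0]]
12 hover [0.45  0.012 0.267] [[23.0, 12.0, -42.0, 11.0, -24.0, -120.0]]
-4 down [0.427 0.011 0.211] []
-4 hover [0.409 0.01  0.251] []
-8 down [0.418 0.01  0.205] []
-8 hover [0.399 0.009 0.245] []
```

Run:
```python
from ik import *
from plan import *
yb=Rr[:,1]
def leaned(Rbase,d): return Ro.from_rotvec(np.radians(d)*yb).as_matrix()@Rbase
lev=Rz(yaw)@np.diag([-1,1,-1.])
def show(nm,p,R,q0=None): 
    s=ik(p,R); print(nm,p.round(3),[x.round(0).tolist() for x in s])
for d in (10,12,14):
    R=leaned(lev,d); c=np.array([.45,-.2,.020])
    for up in (0,.1): show(f"regrip d{d} up{up}",c+np.array([0,0,up])+Rz(yaw)@[0,0,.006]-R[:,2]*.155,R)
    R=leaned(Rt,d)
    for z in (.021,.045,.065,.1): show(f"box d{d} z{z}",Rr@np.array([.085,0,z+.006])+O-R[:,2]*.155,R)
    for dk in (0,.02,.05,.1): show(f"knob d{d} +{dk}",Rr@np.array([.083,0,.02+.035+.009+dk])+O-R[:,2]*.155,R)
    R=leaned(lev,d)
    for up in (0,.05): show(f"mat d{d} up{up}",np.array([.454,.273,.028+.009+up])-R[:,2]*.155,R)
```

```text
regrip d10 up0 [ 0.477 -0.199  0.179] [[-4.0, 30.0, -28.0, 2.0, -43.0, -84.0]]
regrip d10 up0.1 [ 0.477 -0.199  0.279] [[-4.0, 21.0, -22.0, 1.0, -57.0, -84.0]]
box d10 z0.021 [0.46  0.012 0.226] [[21.0, 17.0, -48.0, 24.0, -12.0, -131.0]]
box d10 z0.045 [0.45  0.012 0.248] [[23.0, 14.0, -46.0, 18.0, -17.0, -127.0]]
box d10 z0.065 [0.441 0.011 0.266] [[23.0, 11.0, -45.0, 15.0, -20.0, -124.0]]
box d10 z0.1 [0.427 0.011 0.298] [[25.0, 7.0, -44.0, 13.0, -26.0, -122.0]]
knob d10 +0 [0.443 0.011 0.259] [[23.0, 12.0, -46.0, 16.0, -19.0, -125.0]]
knob d10 +0.02 [0.434 0.011 0.277] [[24.0, 10.0, -45.0, 14.0, -22.0, -124.0]]
knob d10 +0.05 [0.421 0.01  0.304] [[25.0, 6.0, -44.0, 12.0, -27.0, -122.0]]
knob d10 +0.1 [0.4   0.009 0.349] [[26.0, -0.0, -41.0, 10.0, -36.0, -121.0]]
mat d10 up0 [0.481 0.274 0.19 ] [[45.0, 31.0, -18.0, -9.0, -49.0, -126.0]]
mat d10 up0.05 [0.481 0.274 0.24 ] [[45.0, 27.0, -16.0, -8.0, -55.0, -127.0]]
regrip d12 up0 [ 0.482 -0.198  0.178] [[-4.0, 30.0, -26.0, 2.0, -45.0, -85.0]]
regrip d12 up0.1 [ 0.482 -0.198  0.278] [[-4.0, 22.0, -21.0, 2.0, -59.0, -84.0]]
box d12 z0.
[... 978 characters left out ...]
-21.0, -118.0]]
box d14 z0.045 [0.46  0.012 0.25 ] [[23.0, 15.0, -40.0, 9.0, -24.0, -118.0]]
box d14 z0.065 [0.452 0.012 0.268] [[23.0, 13.0, -40.0, 8.0, -27.0, -117.0]]
box d14 z0.1 [0.437 0.011 0.3  ] [[24.0, 8.0, -39.0, 7.0, -32.0, -117.0]]
knob d14 +0 [0.453 0.012 0.261] [[23.0, 13.0, -40.0, 9.0, -26.0, -118.0]]
knob d14 +0.02 [0.445 0.012 0.279] [[23.0, 11.0, -40.0, 8.0, -29.0, -117.0]]
knob d14 +0.05 [0.432 0.011 0.307] [[24.0, 7.0, -39.0, 7.0, -33.0, -117.0]]
knob d14 +0.1 [0.411 0.01  0.352] [[25.0, 1.0, -38.0, 6.0, -41.0, -117.0]]
mat d14 up0 [0.491 0.275 0.187] [[43.0, 32.0, -14.0, -11.0, -54.0, -123.0]]
mat d14 up0.05 [0.491 0.275 0.237] [[43.0, 29.0, -13.0, -10.0, -60.0, -124.0]]
```

I'll use d = 12°: set the box down at (0.45, −0.20), then re-grip it with the tool leaning 12°.

```bash
cat >> plan.py <<'E'
yb=Rr[:,1]; lev=Rz(yaw)@np.diag([-1,1,-1.])
def leaned(Rb,d): return Ro.from_rotvec(np.radians(d)*yb).as_matrix()@Rb
E
python3 - <<'E'
from plan import *
print(delta([.45,-.2,.21],lev))
E
```

```text
(array([ -3.8927825 , -15.60020779, -13.60905255]), array([10.24409072,  5.57145282, -0.22195249]))
```

Call:
jog_arm --pt "-0.3 -1.2 0 1.5 0.8 0 255" --pt "-0.8 -3.2 -0.5 3 1.6 0 255" --pt "-1.4 -5.6 -2 4.5 2.4 -0.1 255" --pt "-2 -8 -4 6 3.2 -0.1 255" --pt "-2.6 -10.4 -6.5 7.5 4 -0.1 255" --pt "-3.2 -12.8 -9 9 4.9 -0.2 255" --pt "-3.7 -14.8 -11.5 10.2 5.6 -0.2 255" --pt "-3.9 -15.6 -13 10.2 5.6 -0.2 255" --pt "-3.9 -15.6 -13.6 10.2 5.6 -0.2 255" --pt "-3.9 -15.6 -13.6 10.2 5.6 -0.2 255"

```text
time: 13.85
tool_pos: [0.4503, -0.1995, 0.2103]
eef_rot: [-180.0, 0.0, -177.1]
contact_force: [0.0, -0.7, -3.4]
width: 0.0593
```

Run:
```python
from plan import *
print(delta([.45,-.2,.1795],lev)); s=env.get_state(); print(s["tool_pos"],s["contact_force"])
```

```text
(array([-0.0292335 , -0.05005582, -3.0815353 ]), array([ 0.04655767,  0.01485061, -0.0779005 ]))
[ 0.45029234 -0.19949944  0.21031535] [ 0.00930846 -0.65890135 -3.4243394 ]
```

Call:
jog_arm --pt "0 0 -1 0 0 0 255" --pt "0 0 -2 0 0 0 255" --pt "0 0 -2.6 0 0 0 255" --pt "0 0 -2.9 0 0 0 255" --pt "0 0 -3.1 0 0 0 255" --pt "0 0 -3.1 0 0 0 255" --pt "0 0 -3.1 0 0 0 120" --pt "0 0 -3.1 0 0 0 60" --pt "0 0 -3.1 0 0 0 0" --pt "0 0 -3.1 0 0 0 0"

```text
time: 15.1
tool_pos: [0.4505, -0.1996, 0.1793]
eef_rot: [-179.9, 0.0, -177.1]
contact_force: [-0.2, -0.4, 0.7]
width: 0.0853
```

Run:
```python
from plan import *
s=env.get_state(); print(s["tool_pos"],s["contact_force"],s["width"])
R=leaned(lev,12); g=np.array([s["tool_pos"][0],s["tool_pos"][1],.026])
print("above",delta(g+[0,0,.05]-R[:,2]*.155,R)); print("at",delta(g-R[:,2]*.155,R))
for n,(x0,y0,x1,y1) in (("top",(310,200,440,300)),("scene",(250,170,400,290))):
    im=env.snapshot(n); a=cv2.resize(im[y0:y1,x0:x1,::-1],None,fx=4.6,fy=4.6,interpolation=cv2.INTER_CUBIC); cv2.imwrite(f"pics/set_{n}.png",a)
```

```text
[ 0.45050266 -0.19961519  0.17928744] [-0.16407806 -0.4113536   0.69616878] 0.08532979567632491
above (array([3.21864522, 0.16023365, 4.83254396]), array([-0.55082733, 12.02593694, -0.08041391]))
at (array([ 3.21864522,  0.16023365, -0.16745604]), array([-0.55082733, 12.02593694, -0.08041391]))
```

View pics/set_scene.png

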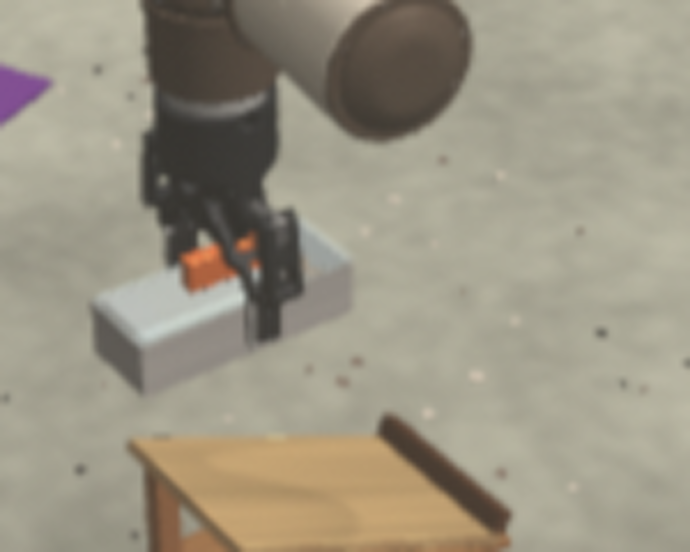

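Call:
jog_arm --pt "0.8 0 0.8 -0.1 3 0 0" --pt "1.6 0.1 1.4 -0.3 6 0 0" --pt "2.4 0.1 1.6 -0.4 9 0 0" --pt "3.2 0.2 1.6 -0.5 12 -0.1 0" --pt "3.2 0.2 1.6 -0.5 12 -0.1 0" --pt "3.2 0.2 1.0 -0.5 12 -0.1 0" --pt "3.2 0.2 0.4 -0.5 12 -0.1 0" --pt "3.2 0.2 -0.1 -0.5 12 -0.1 0" --pt "3.2 0.2 -0.2 -0.5 12 -0.1 0" --pt "3.2 0.2 -0.2 -0.5 12 -0.1 60"

```text
time: 16.45
tool_pos: [0.4824, -0.1976, 0.1772]
eef_rot: [179.9, -12.0, -177.2]
contact_force: [-0.1, -0.5, 0.1]
width: 0.0699
```

Call:
jog_arm --pt "0 0 0 0 0 0 90" --pt "0 0 0 0 0 0 120" --pt "0 0 0 0 0 0 255" --pt "0 0 0 0 0 0 255" --pt "0 0 0 0 0 0 255" --pt "0 0 0.3 0 0 0 255" --pt "0 0 1 0 0 0 255" --pt "0 0 2 0 0 0 255" --pt "0 0 3 0 0 0 255" --pt "0 0 3 0 0 0 255"

```text
time: 17.7
tool_pos: [0.4827, -0.1976, 0.2083]
eef_rot: [180.0, -11.8, -177.2]
contact_force: [-0.3, -0.8, -3.9]
width: 0.0593
```

Run:
```python
from plan import *
s=env.get_state(); print(s["tool_pos"],s["eef_rot"],s["contact_force"],s["torque"],s["width"])
for n,(x0,y0,x1,y1) in (("scene",(250,150,400,270)),):
    im=env.snapshot(n); cv2.imwrite(f"pics/full_regr.png",im[:,:,::-1]);a=cv2.resize(im[y0:y1,x0:x1,::-1],None,fx=5,fy=5,interpolation=cv2.INTER_CUBIC); cv2.imwrite(f"pics/regr_{n}.png",a)
```

```text
[ 0.48274312 -0.19759594  0.20832575] [ 179.96879052  -11.84623231 -177.15924378] [-0.28217755 -0.83064225 -3.88247672] [ 0.05471184 -0.63282099  0.01475283] 0.05927973396274664
```

View pics/regr_scene.png

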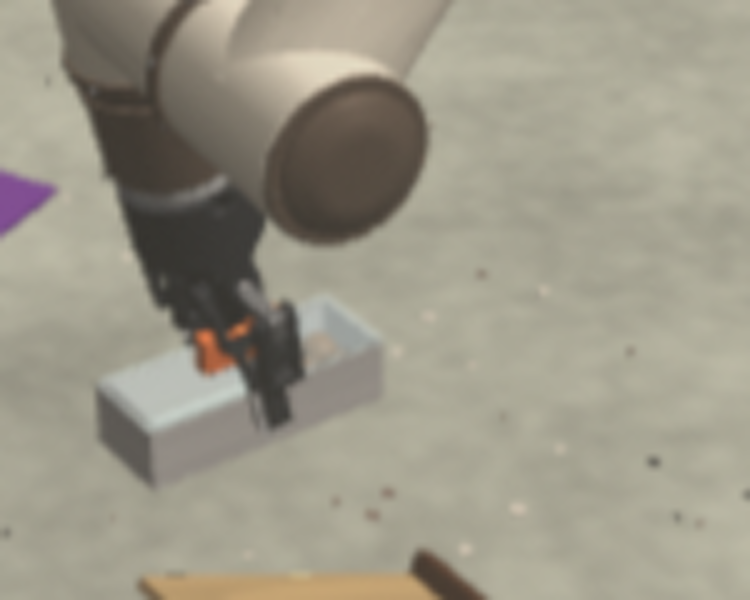

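Run:
```python
from plan import *
obs=[(155,487,1,1,-1),(383,400,-1,1,-1),(98,385,1,-1,1),(155,428,1,1,1),(385,347,-1,1,1),(322,296,-1,-1,1)]
def res(p):
    R=Rz(p[3])@Ry(-p[4]); o=[]
    for c,r,a,b,d in obs:
        o+=list(proj("scene",R@np.array([a*.08,b*.03,d*.02])+p[:3])[0]-[250+c/5,150+r/5])
    return np.array(o)
p0=np.array([.4491,-.1996,.051,yaw,0])
print(res(p0).reshape(-1,2).round(1).tolist())
f=least_squares(res,p0,x_scale=.1);print(f.x[:3],np.degrees(f.x[3:]),f.fun.reshape(-1,2).round(1).tolist())
```

```text
[[-0.7, 0.7], [-0.6, -1.0], [-1.2, -0.4], [-1.4, 1.0], [-0.9, -1.6], [-0.2, -0.4]]
[ 0.44540848 -0.20161006  0.04728457] [3.52975555 2.04821339] [[0.2, 0.4], [-0.3, 0.0], [-0.1, -0.8], [-0.0, 0.5], [-0.2, -0.7], [0.4, 0.6]]
```

```bash
cat >> plan.py <<'E'
def boxtcp(x,z,y=0,gx=.0025): 
    return O+Rr@np.array([x+gx,y,z+.006])-leaned(Rt,12)[:,2]*.155
E
python3 - <<'E'
from plan import *
R=leaned(Rt,12)
for z in(.1,.065,.035,.021): print(z,boxtcp(.087,z),*[v.round(2) for v in delta(boxtcp(.087,z),R)])
E
```

```text
0.1 [0.4359478  0.01107208 0.30092032] [-4.65 20.86  9.32] [ 1.180e+00 -2.489e+01  2.000e-02]
0.065 [0.45072115 0.01180754 0.26919955] [-3.17 20.94  6.15] [ 1.180e+00 -2.489e+01  2.000e-02]
0.035 [0.46338401 0.01243793 0.24201031] [-1.91 21.    3.43] [ 1.180e+00 -2.489e+01  2.000e-02]
0.021 [0.46929335 0.01273212 0.229322  ] [-1.32 21.03  2.16] [ 1.180e+00 -2.489e+01  2.000e-02]
```

Call:
jog_arm --pt "0 0.5 2.5 0 0 0 255" --pt "-0.3 1.5 5 0 -1 0 255" --pt "-0.8 3.5 7.5 0.1 -3 0 255" --pt "-1.5 6.5 9.5 0.2 -6 0 255" --pt "-2.2 10 10 0.4 -9 0 255" --pt "-3 13.5 10 0.6 -12.5 0 255" --pt "-3.7 16.5 10 0.8 -16 0 255" --pt "-4.2 19 9.7 0.9 -19.5 0 255" --pt "-4.6 20.5 9.4 1.1 -22.5 0 255" --pt "-4.6 20.9 9.3 1.2 -24.9 0 255"

```text
time: 19.0
tool_pos: [0.4354, 0.0119, 0.3001]
eef_rot: [-180.0, 12.9, -177.1]
contact_force: [0.3, -0.7, -4.4]
width: 0.059
```

Run:
```python
from plan import *
R=leaned(Rt,12)
s=env.get_state();print(s["tool_pos"],s["eef_rot"],s["contact_force"],np.round(s["joints"],1),s["width"])
for z in(.1,.065,.035,.021): print(z,*[v.round(2) for v in delta(boxtcp(.087,z),R)])
```

```text
[0.43536273 0.01194447 0.300136  ] [-179.97750942   12.93521589 -177.08800348] [ 0.33877873 -0.71272826 -4.4435795 ] [  24.2    7.9  -40.7    9.5  -29.7 -119.1] 0.05897323930601416
0.1 [ 0.06 -0.09  0.08] [ 0.03 -0.06 -0.06]
0.065 [ 1.54 -0.01 -3.09] [ 0.03 -0.06 -0.06]
0.035 [ 2.8   0.05 -5.81] [ 0.03 -0.06 -0.06]
0.021 [ 3.39  0.08 -7.08] [ 0.03 -0.06 -0.06]
```

Call:
jog_arm --pt "0.4 0 -0.8 0 0 0 255" --pt "0.8 0 -1.6 0 0 0 255" --pt "1.2 0 -2.4 0 0 0 255" --pt "1.6 0 -3.2 0 0 0 255" --pt "2 0 -4 0 0 0 255" --pt "2.3 0 -4.7 0 0 0 255" --pt "2.6 0 -5.3 0 0 0 255" --pt "2.7 0 -5.5 0 0 0 255" --pt "2.7 0 -5.5 0 0 0 255" --pt "2.7 0 -5.5 0 0 0 255"

```text
time: 20.25
tool_pos: [0.4624, 0.012, 0.2454]
eef_rot: [-180.0, 13.0, -177.1]
contact_force: [-0.0, 0.2, -3.2]
width: 0.0591
```

```bash
cat > pic.py <<'E'
from plan import *
import sys
s=env.get_state();print(s["tool_pos"].round(4),s["eef_rot"].round(2),s["contact_force"].round(2),s["torque"].round(2),round(s["width"],4),s["time"])
for n,(x0,y0,x1,y1) in (("top",(240,170,360,290)),("scene",(260,190,390,310))):
    im=env.snapshot(n); cv2.imwrite(f"pics/{sys.argv[1]}_{n}_full.png",im[:,:,::-1]); a=cv2.resize(im[y0:y1,x0:x1,::-1],None,fx=5,fy=5,interpolation=cv2.INTER_CUBIC); cv2.imwrite(f"pics/{sys.argv[1]}_{n}.png",a)
E
python3 pic.py near
```

```text
[0.4624 0.012  0.2454] [-179.99   12.96 -177.09] [-0.04  0.19 -3.23] [-0.06  0.71 -0.03] 0.0591 20.25
```

View pics/near_scene.png

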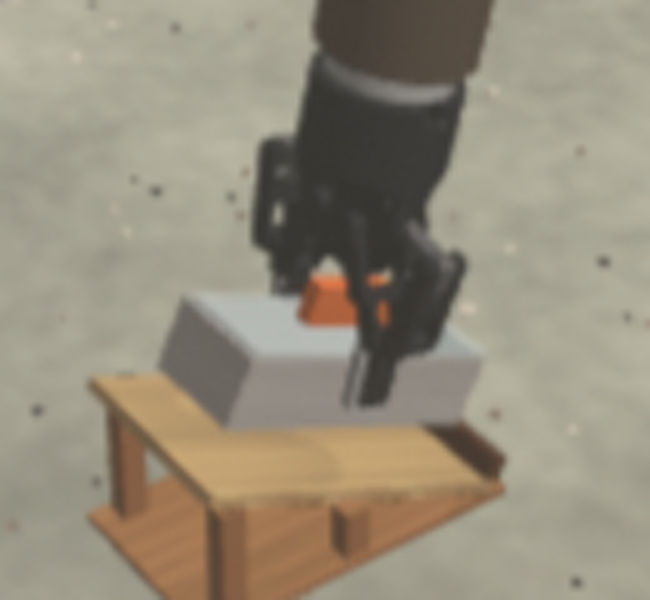

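View pics/near_top.png

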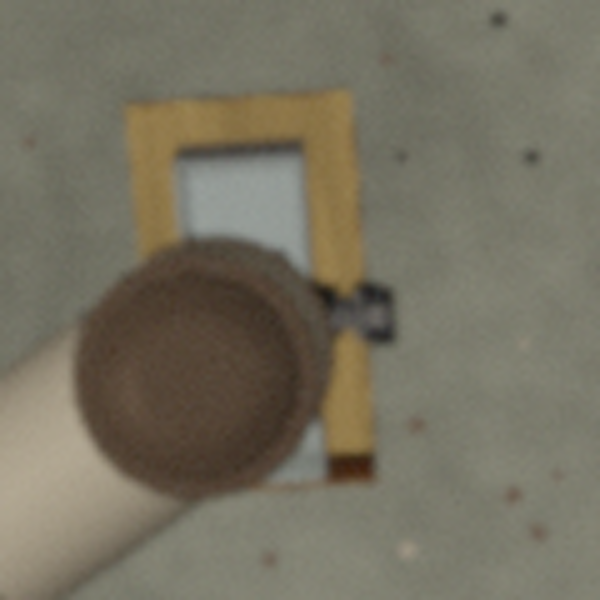

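```bash
cat > fitbox.py <<'E'
from plan import *
def fitbox(obs,p0):
    # obs: cam,col,row,a,b,d ; p=(x,y,z in rest frame, yaw rel, pitch rel, scene du, dv)
    def res(p):
        R=Rr@Rz(p[3])@Ry(-p[4]); o=[]
        for n,c,r,a,b,d in obs:
            o+=list(proj(n,Rr@p[:3]+O+R@np.array([a*.08,b*.03,d*.02]))[0]-[c,r]+(SO if n=="scene" else 0))
        return np.array(o)
    f=least_squares(res,p0,x_scale=.1,loss="soft_l1");return f,res
SO=np.array([-.3,1.09]) # scene bias seen in rest fit
E
python3 - <<'E'
from fitbox import *
T=lambda c,r:(240+c/5,170+r/5); S=lambda c,r:(260+c/5,190+r/5)
obs=[("scene",*S(185,297),1,-1,1),("scene",*S(250,355),1,1,1),("scene",*S(483,355),-1,1,1),("scene",*S(225,427),1,1,-1),("scene",*S(462,425),-1,1,-1),("scene",*S(160,362),1,-1,-1)]
tp=[("top",*T(178,150),1,1,1),("top",*T(304,142),1,-1,1),("top",*T(328,478),-1,-1,1)]
for o in (obs,obs+tp,tp*2):
    f,res=fitbox(o,[.087,0,.039,0,0]);print((f.x[:3]*1000).round(1),np.degrees(f.x[3:]).round(1),f.fun.reshape(-1,2).round(1).tolist())
E
```

```text
[ 64.7 -19.5  30.9] [-2.4 -1. ] [[0.0, -0.4], [0.0, 0.2], [0.6, 0.4], [-0.2, -0.1], [-0.6, -0.6], [0.1, 0.4]]
[88.8 -0.3 42.9] [-0.6 -0.3] [[-1.1, -0.8], [-0.1, 0.1], [0.3, 0.0], [-0.7, 0.3], [-1.1, -0.7], [-1.3, 0.4], [-1.0, 2.0], [-0.2, 2.1], [-0.6, 0.3]]
[84.8 -1.3 33.5] [  0.1 -15.5] [[-0.0, 0.1], [0.1, -0.1], [-0.0, -0.0], [-0.0, 0.1], [0.1, -0.1], [-0.0, -0.0]]
```

Call:
jog_arm --pt "0.13 0 -0.27 0 0 0 255" --pt "0.25 0 -0.54 0 0 0 255" --pt "0.38 0 -0.82 0 0 0 255" --pt "0.5 0 -1.08 0 0 0 255" --pt "0.6 0 -1.27 0 0 0 255" --pt "0.65 0 -1.4 0 0 0 255" --pt "0.7 0 -1.5 0 0 0 255" --pt "0.72 0 -1.55 0 0 0 255" --pt "0.72 0 -1.55 0 0 0 255" --pt "0.72 0 -1.55 0 0 0 255"

```text
time: 21.6
tool_pos: [0.4696, 0.012, 0.23]
eef_rot: [-180.0, 13.0, -177.1]
contact_force: [-0.5, -0.9, -3.5]
width: 0.0593
```

```bash
python3 pic.py low
python3 - <<'E'
from plan import *
s=env.get_state();print((Rr.T@(s["tool_pos"]-boxtcp(0,0)))*1000)
E
```

```text
[0.4696 0.012  0.23  ] [-179.99   12.98 -177.09] [-0.46 -0.87 -3.53] [-0.07  0.59  0.  ] 0.0593 21.6
[87.48387178 -0.75584105 21.50496695]
```

View pics/low_scene.png

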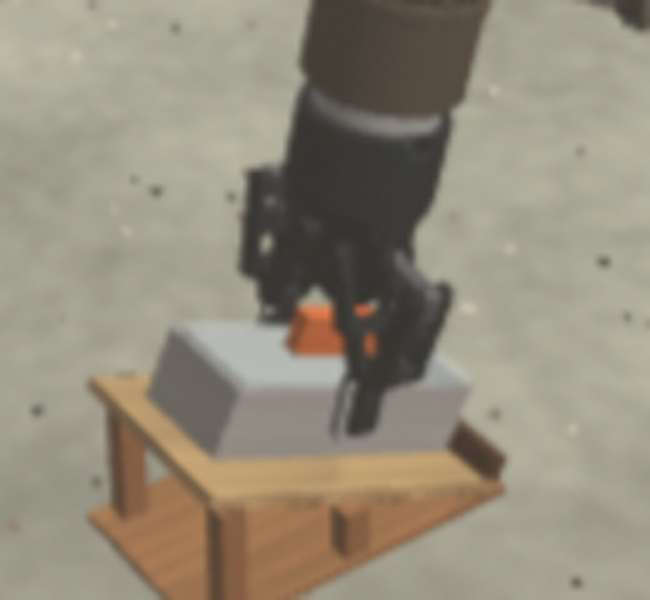

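Call:
jog_arm --pt "0.02 0 -0.05 0 0 0 255" --pt "0.04 0 -0.1 0 0 0 255" --pt "0.06 0 -0.14 0 0 0 255" --pt "0.08 0 -0.18 0 0 0 255" --pt "0.08 0 -0.18 0 0 0 255" --pt "0.08 0 -0.18 0 0 0 255" --pt "0.08 0 -0.18 0 0 0 255" --pt "0.08 0 -0.18 0 0 0 255" --pt "0.08 0 -0.18 0 0 0 255" --pt "0.08 0 -0.18 0 0 0 255"

```text
time: 22.95
tool_pos: [0.4703, 0.012, 0.2282]
eef_rot: [-180.0, 13.0, -177.1]
contact_force: [-1.4, 0.8, -1.7]
width: 0.0592
```

Call:
jog_arm --pt "-0.08 0 -0.06 0 0 0 255" --pt "-0.16 0 -0.1 0 0 0 255" --pt "-0.23 0 -0.14 0 0 0 255" --pt "-0.3 0 -0.17 0 0 0 255" --pt "-0.36 0 -0.2 0 0 0 255" --pt "-0.36 0 -0.2 0 0 0 255" --pt "-0.36 0 -0.2 0 0 0 255" --pt "-0.36 0 -0.2 0 0 0 255" --pt "-0.36 0 -0.2 0 0 0 255" --pt "-0.36 0 -0.2 0 0 0 255"

```text
time: 24.2
tool_pos: [0.4674, 0.0124, 0.2269]
eef_rot: [180.0, 13.1, -177.0]
contact_force: [1.4, -0.1, 6.3]
width: 0.059
```

```bash
python3 pic.py sl1
python3 - <<'E'
from plan import *
s=env.get_state();print((Rr.T@(s["tool_pos"]-boxtcp(0,0)))*1000, Rr.T@s["contact_force"])
E
```

```text
[0.4674 0.0124 0.2269] [ 179.97   13.13 -177.05] [ 1.42 -0.13  6.26] [-0.29  0.1  -0.02] 0.059 24.2
[84.25896649 -0.26890452 19.63671717] [ 3.28192112 -0.2362047   4.73414552]
```

View pics/sl1_scene.png

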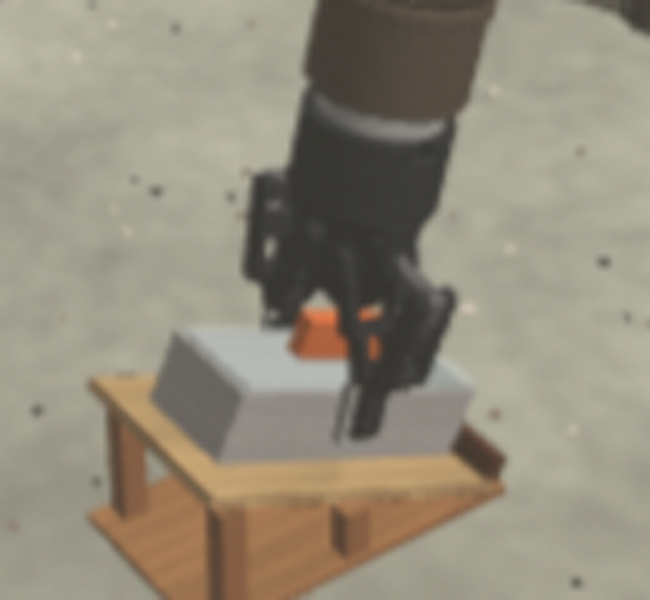

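View pics/sl1_top.png

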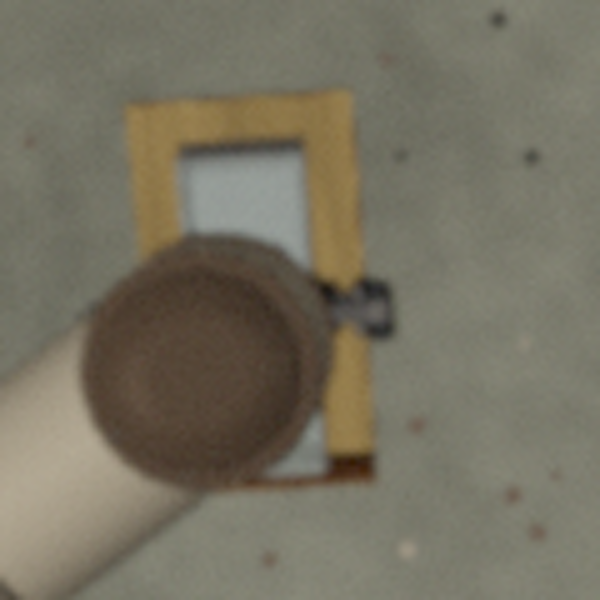

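Call:
jog_arm --pt "-0.09 0 -0.04 0 0 0 255" --pt "-0.18 0 -0.08 0 0 0 255" --pt "-0.27 0 -0.12 0 0 0 255" --pt "-0.27 0 -0.12 0 0 0 255" --pt "-0.27 0 -0.12 0 0 0 255" --pt "-0.27 0 -0.12 0 0 0 255" --pt "-0.27 0 -0.12 0 0 0 255" --pt "-0.27 0 -0.12 0 0 0 255" --pt "-0.27 0 -0.12 0 0 0 255" --pt "-0.27 0 -0.12 0 0 0 255"

```text
time: 25.55
tool_pos: [0.4646, 0.0124, 0.2256]
eef_rot: [180.0, 13.1, -177.1]
contact_force: [-1.9, 2.1, 1.9]
width: 0.0592
```

Run:
```python
from plan import *
s=env.get_state();print((Rr.T@(s["tool_pos"]-boxtcp(0,0)))*1000, Rr.T@s["contact_force"],s["torque"])
```

```text
[81.13753493 -0.14071346 19.64892024] [-0.80300819  2.19306118  2.46431386] [0.62243884 0.85681163 0.17263206]
```

Call:
jog_arm --pt "-0.09 0 -0.04 0 0 0 255" --pt "-0.18 0 -0.08 0 0 0 255" --pt "-0.27 0 -0.12 0 0 0 255" --pt "-0.27 0 -0.12 0 0 0 255" --pt "-0.27 0 -0.12 0 0 0 255" --pt "-0.27 0 -0.12 0 0 0 255" --pt "-0.27 0 -0.12 0 0 0 255" --pt "-0.27 0 -0.12 0 0 0 255" --pt "-0.27 0 -0.12 0 0 0 255" --pt "-0.27 0 -0.12 0 0 0 255"

```text
time: 26.8
tool_pos: [0.4626, 0.0124, 0.2249]
eef_rot: [180.0, 13.2, -177.0]
contact_force: [4.6, -3.1, 1.2]
width: 0.0592
```

```bash
python3 - <<'E'
from plan import *
s=env.get_state();print((Rr.T@(s["tool_pos"]-boxtcp(0,0)))*1000, Rr.T@s["contact_force"],s["torque"])
E
python3 pic.py sl2
```

```text
[ 7.91104266e+01 -2.72819723e-03  1.98346298e+01] [ 4.54890076 -3.34314436 -0.78866943] [-1.15415366 -0.68479118  0.08994716]
[0.4626 0.0124 0.2249] [ 179.97   13.22 -176.99] [ 4.62 -3.12  1.21] [-1.15 -0.68  0.09] 0.0592 26.8
```

View pics/sl2_scene.png

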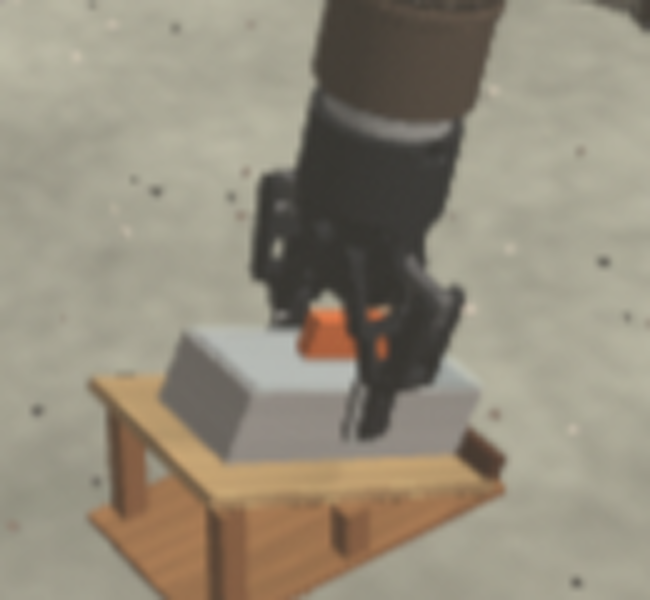

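Resistance near x ≈ 79–80 mm means the box is against the lip. I'll release it and back off along the deck normal.

Call:
jog_arm --pt "0.03 0 0.01 0 0 0 200" --pt "0.03 0 0.01 0 0 0 140" --pt "0.03 0 0.01 0 0 0 90" --pt "0.03 0 0.01 0 0 0 50" --pt "0.03 0 0.01 0 0 0 0" --pt "0.03 0 0.01 0 0 0 0" --pt "-0.3 0 0.8 0 0 0 0" --pt "-1 0 2.3 0 0 0 0" --pt "-1.9 0 4.2 0 0 0 0" --pt "-2.9 0 6.4 0 0 0 0"

```text
time: 28.15
tool_pos: [0.4331, 0.0123, 0.2897]
eef_rot: [180.0, 13.2, -177.0]
contact_force: [0.5, -0.4, -0.1]
width: 0.0853
```

```bash
python3 pic.py rel
python3 - <<'E'
from h import *
for n in ("top","scene"):
    for q in ("lid_knob","nutmeg0_center","box_centre"):
        for r in env.pinpoint(n,q): print(n,q,r)
E
```

```text
[0.4331 0.0123 0.2897] [ 179.95   13.19 -177.  ] [ 0.5  -0.44 -0.14] [-0.04  0.45  0.05] 0.0853 28.15
top lid_knob {'location': [235.8, 291.5], 'p': 0.65}
top lid_knob {'location': [240.2, 501.4], 'p': 0.62}
scene lid_knob {'location': [192.3, 239.3], 'p': 0.84}
scene lid_knob {'location': [257.2, 332.5], 'p': 0.8}
scene box_centre {'location': [267.4, 325.1], 'p': 0.69}
```

View pics/rel_scene.png

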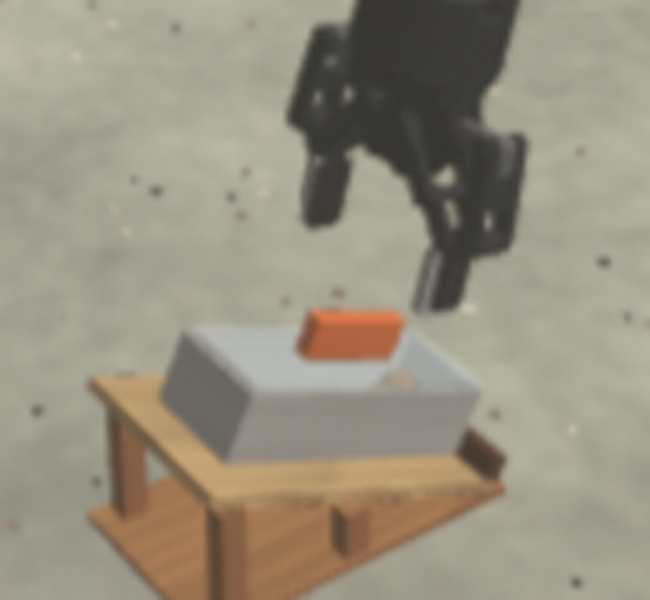

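View pics/rel_top.png

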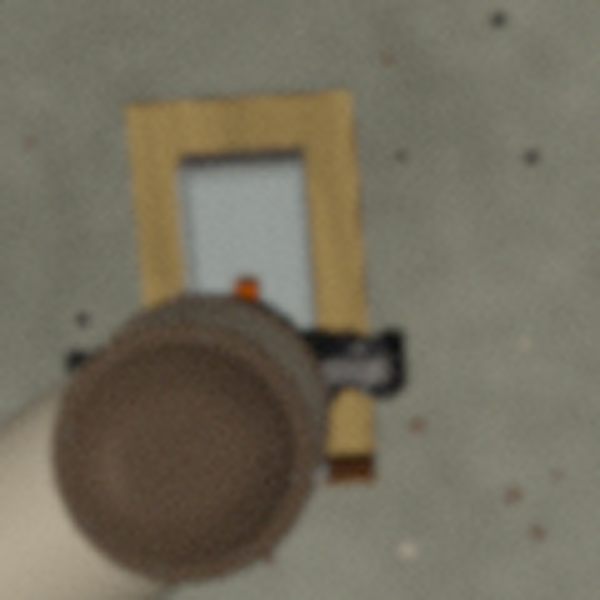

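The lid is still on, one nutmeg shows at the low end, and the box sits against the lip. Next is the knob grasp with the same 12° lean.

Run:
```python
from plan import *
R=leaned(Rt,12)
for k in (.04,.015,0):
    p=O+Rr@np.array([.081,0,.065+k])-R[:,2]*.155
    print(k,p.round(4),*[v.round(2) for v in delta(p,R)])
```

```text
0.04 [0.4287 0.0107 0.2964] [-0.49 -0.16  0.82] [-0.01  0.13 -0.16]
0.015 [0.4392 0.0112 0.2738] [ 0.56 -0.11 -1.45] [-0.01  0.13 -0.16]
0 [0.4456 0.0116 0.2602] [ 1.19 -0.08 -2.81] [-0.01  0.13 -0.16]
```

Call:
jog_arm --pt "0 0 0 0 0 0 0" --pt "0.2 -0.05 -0.6 0 0.1 -0.1 0" --pt "0.5 -0.05 -1.3 0 0.1 -0.1 0" --pt "0.8 -0.05 -1.9 0 0.1 -0.1 0" --pt "1.05 -0.05 -2.45 0 0.1 -0.1 0" --pt "1.2 -0.05 -2.8 0 0.1 -0.1 0" --pt "1.2 -0.05 -2.8 0 0.1 -0.1 40" --pt "1.2 -0.05 -2.8 0 0.1 -0.1 80" --pt "1.2 -0.05 -2.8 0 0.1 -0.1 120" --pt "1.2 -0.05 -2.8 0 0.1 -0.1 150" --newtons 40

```text
time: 29.8
tool_pos: [0.4456, 0.0118, 0.2605]
eef_rot: [180.0, 13.1, -177.1]
contact_force: [-0.5, -0.2, -0.1]
width: 0.0354
```

```bash
python3 pic.py kn1
```

```text
[0.4456 0.0118 0.2605] [ 179.98   13.06 -177.09] [-0.46 -0.18 -0.09] [-0.02  0.45 -0.01] 0.0354 29.8
```

View pics/kn1_scene.png

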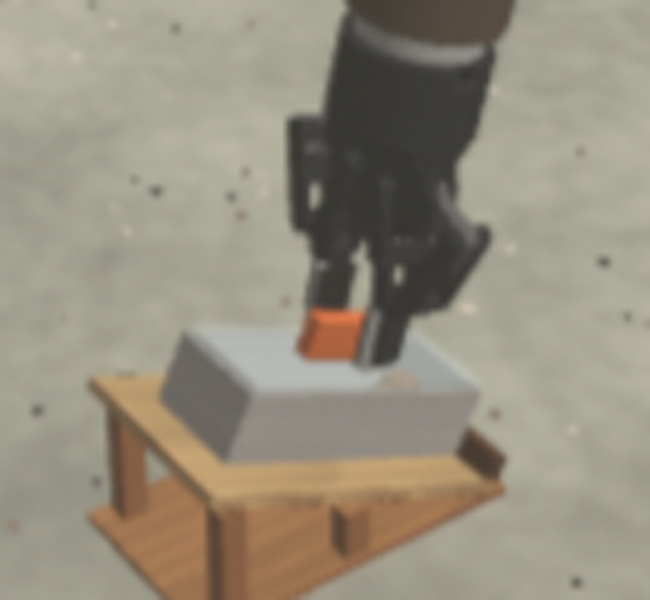

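Call:
jog_arm --pt "0 0 0 0 0 0 180" --pt "0 0 0 0 0 0 200" --pt "0 0 0 0 0 0 220" --pt "0 0 0 0 0 0 255" --pt "0 0 0 0 0 0 255" --pt "0 0 0 0 0 0 255" --pt "0 0 0 0 0 0 255" --pt "0 0 0 0 0 0 255" --pt "0 0 0 0 0 0 255" --pt "0 0 0 0 0 0 255"

```text
time: 31.15
tool_pos: [0.4456, 0.0118, 0.2605]
eef_rot: [180.0, 13.1, -177.1]
contact_force: [-2.8, -0.3, 5.1]
width: 0.0112
```

Call:
jog_arm --pt "-0.04 0 0.1 0 0 0 255" --pt "-0.1 0 0.2 0 0 0 255" --pt "-0.15 0 0.32 0 0 0 255" --pt "-0.22 0 0.48 0 0 0 255" --pt "-0.3 0 0.65 0 0 0 255" --pt "-0.4 0 0.85 0 0 0 255" --pt "-0.55 0 1.2 0 0 0 255" --pt "-0.8 0 1.7 0 0 0 255" --pt "-1.05 0 2.3 0 0 0 255" --pt "-1.3 0 2.8 0 0 0 255"

```text
time: 32.4
tool_pos: [0.4324, 0.0118, 0.2891]
eef_rot: [180.0, 13.1, -177.1]
contact_force: [0.1, -0.1, -0.7]
width: 0.0109
```

```bash
python3 pic.py lift
```

```text
[0.4324 0.0118 0.2891] [ 179.98   13.08 -177.09] [ 0.14 -0.1  -0.7 ] [ 0.01  0.53 -0.  ] 0.0109 32.4
```

View pics/lift_scene.png

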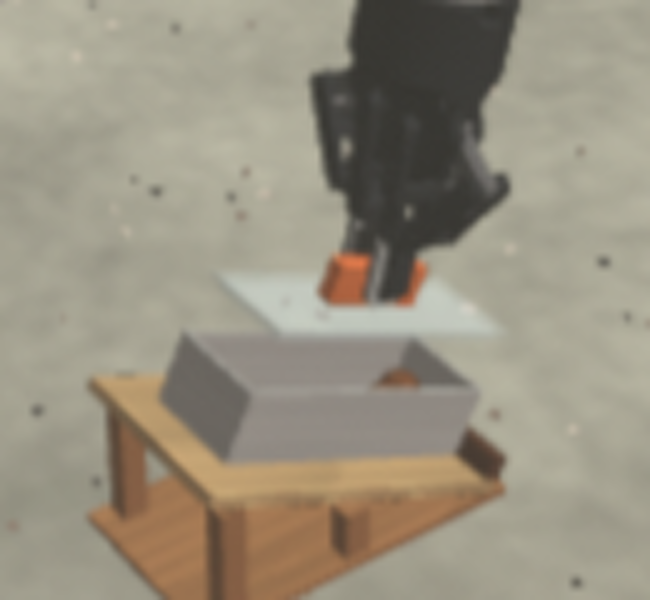

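```bash
cat >> plan.py <<'E'
def mattcp(z): return np.array([.4543,.2734,z])+Rz(yaw)@np.array([.0015,0,.010])-leaned(lev,12)[:,2]*.155
E
python3 - <<'E'
from plan import *
R=leaned(lev,12)
for z in (.16,.08,.03): print(mattcp(z),*[v.round(2) for v in delta(mattcp(z),R)])
E
```

```text
[0.4879846  0.27507692 0.32161288] [ 5.55 26.32  3.24] [-1.31 25.1  -0.06]
[0.4879846  0.27507692 0.24161288] [ 5.55 26.32 -4.76] [-1.31 25.1  -0.06]
[0.4879846  0.27507692 0.19161288] [ 5.55 26.32 -9.76] [-1.31 25.1  -0.06]
```

Call:
jog_arm --pt "-0.2 0 2 0 0 0 255" --pt "0 0.8 4 0 0 0 255" --pt "0.3 3 5.5 -0.1 2 0 255" --pt "1 6.5 5.5 -0.3 5.5 0 255" --pt "1.8 10.5 5 -0.5 9 0 255" --pt "2.7 14.5 4.5 -0.7 12.5 0 255" --pt "3.6 18.5 4 -0.9 16.5 0 255" --pt "4.5 22.5 3.5 -1.1 20.5 0 255" --pt "5.2 25.3 3.2 -1.2 23.5 0 255" --pt "5.5 26.3 3.2 -1.3 25.1 -0.1 255"

```text
time: 33.75
tool_pos: [0.4878, 0.2764, 0.3204]
eef_rot: [-180.0, -12.1, -177.1]
contact_force: [0.1, 0.3, -1.3]
width: 0.011
```

Run:
```python
from plan import *
R=leaned(lev,12)
s=env.get_state();print(s["tool_pos"],s["eef_rot"],s["width"],s["contact_force"])
for z in (.05,.03): print(*[v.round(2) for v in delta(mattcp(z),R)])
for n,(x0,y0,x1,y1) in (("top",(120,190,280,310)),("scene",(320,230,480,350))):
    im=env.snapshot(n); a=cv2.resize(im[y0:y1,x0:x1,::-1],None,fx=5,fy=5,interpolation=cv2.INTER_CUBIC); cv2.imwrite(f"pics/mat_{n}.png",a)
```

```text
[0.4878178  0.27637215 0.32035049] [-179.97314874  -12.09718462 -177.13470453] 0.01102075393052095 [ 0.11841658  0.30046437 -1.30925674]
[  0.02  -0.13 -10.87] [ 0.03 -0.1  -0.02]
[  0.02  -0.13 -12.87] [ 0.03 -0.1  -0.02]
```

View pics/mat_scene.png

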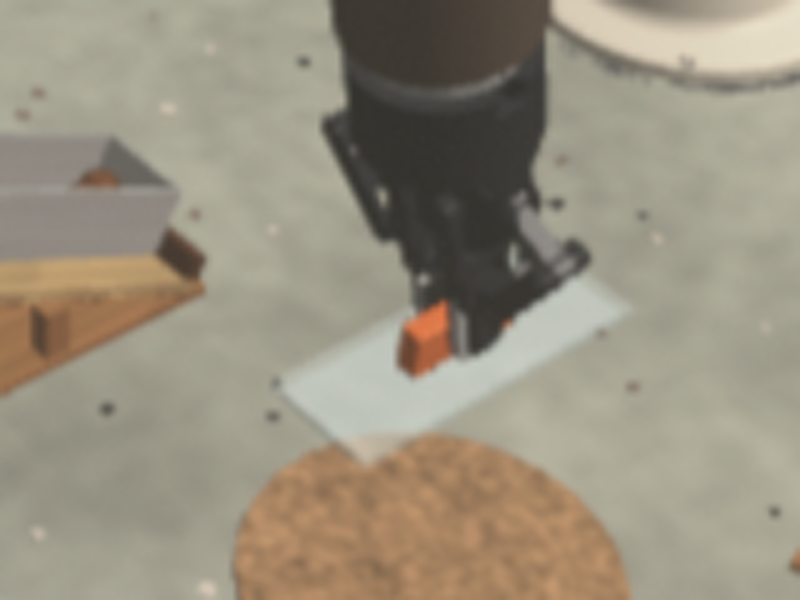

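Call:
jog_arm --pt "0 -0.1 -2.5 0 0 0 255" --pt "0 -0.1 -5 0 0 0 255" --pt "0 -0.1 -7.5 0 0 0 255" --pt "0 -0.1 -9.5 0 0 0 255" --pt "0 -0.1 -11 0 0 0 255" --pt "0 -0.1 -12 0 0 0 255" --pt "0 -0.1 -12.5 0 0 0 255" --pt "0 -0.1 -12.8 0 0 0 255" --pt "0 -0.1 -12.8 0 0 0 255" --pt "0 -0.1 -12.8 0 0 0 255"

```text
time: 35.1
tool_pos: [0.4879, 0.2746, 0.1932]
eef_rot: [180.0, -12.0, -177.2]
contact_force: [1.0, 0.5, -1.0]
width: 0.0111
```

Run:
```python
from plan import *
s=env.get_state();print(s["tool_pos"],s["eef_rot"],s["width"],s["contact_force"])
for n,(x0,y0,x1,y1) in (("top",(120,190,280,310)),("scene",(320,250,480,370))):
    im=env.snapshot(n); a=cv2.resize(im[y0:y1,x0:x1,::-1],None,fx=5,fy=5,interpolation=cv2.INTER_CUBIC); cv2.imwrite(f"pics/matb_{n}.png",a)
```

```text
[0.48792561 0.27459531 0.19316393] [ 179.9859612   -11.97826497 -177.1566993 ] 0.011091005476771958 [ 1.02931714  0.4726016  -0.95413842]
```

View pics/matb_scene.png

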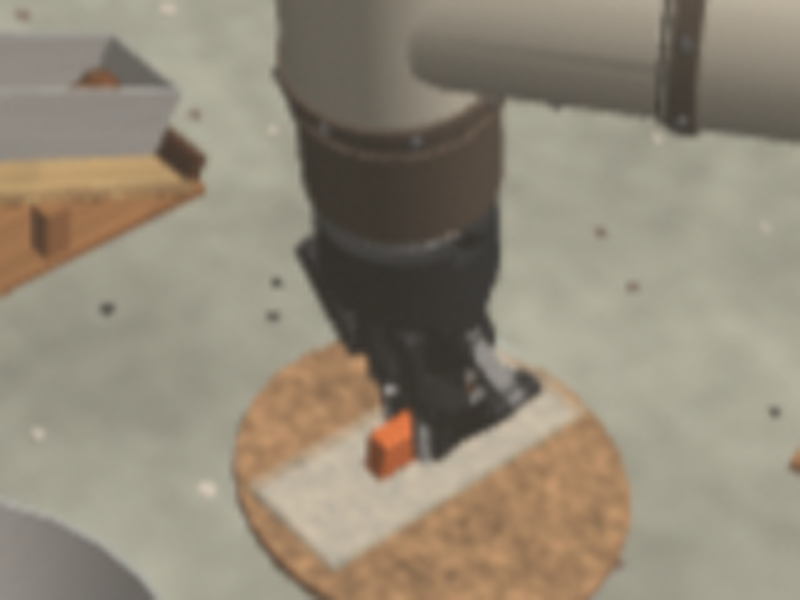

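Call:
jog_arm --pt "0 0 -0.08 0 0 0 255" --pt "0 0 -0.16 0 0 0 255" --pt "0 0 -0.24 0 0 0 255" --pt "0 0 -0.3 0 0 0 255" --pt "0 0 -0.35 0 0 0 255" --pt "0 0 -0.38 0 0 0 255" --pt "0 0 -0.38 0 0 0 255" --pt "0 0 -0.38 0 0 0 255" --pt "0 0 -0.38 0 0 0 255" --pt "0 0 -0.38 0 0 0 255"

```text
time: 36.45
tool_pos: [0.4879, 0.2746, 0.1903]
eef_rot: [180.0, -12.0, -177.1]
contact_force: [-2.2, -0.4, 6.2]
width: 0.0111
```

Contact is about 6 N. I'll open gently and retreat along the tool axis.

Call:
jog_arm --pt "0 0 0.05 0 0 0 235" --pt "0 0 0.05 0 0 0 200" --pt "0 0 0.05 0 0 0 150" --pt "0 0 0.05 0 0 0 100" --pt "0 0 0.05 0 0 0 60" --pt "0 0 0.1 0 0 0 30" --pt "0.2 0 1 0 0 0 0" --pt "0.6 0 3 0 0 0 0" --pt "1.2 0 6 0 0 0 0" --pt "2 0 10 0 0 0 0"

```text
time: 37.7
tool_pos: [0.5078, 0.2744, 0.2912]
eef_rot: [-179.9, -12.1, -177.1]
contact_force: [-0.8, 0.4, -0.4]
width: 0.0855
```

Call:
jog_arm --pt "0 1.5 4 0 0 0 0" --pt "0 4 7 0 0 0 0" --pt "-1 8 9 0 0 0 0" --pt "-3 12 9 0 0 0 0" --pt "-5 16 9 0 0 0 0" --pt "-7 20 9 0 0 0 0" --pt "-9 24 9 0 0 0 0" --pt "-10 26 9 0 0 0 0" --pt "-10 26 9 0 0 0 0" --pt "-10 26 9 0 0 0 0"

```text
time: 38.95
tool_pos: [0.4083, 0.5336, 0.3815]
eef_rot: [-179.9, -12.1, -177.2]
contact_force: [-0.1, 0.0, -0.1]
width: 0.0852
```

```bash
python3 pic.py fin
python3 - <<'E'
from h import *
for n in ("top","scene"):
    for q in ("lid_knob","nutmeg0_center","box_centre","jar","kadai","mat"):
        for r in env.pinpoint(n,q): print(n,q,r)
E
```

```text
[0.4083 0.5336 0.3815] [-179.92  -12.05 -177.18] [-0.09  0.   -0.06] [ 0.03 -0.44  0.03] 0.0852 38.95
top lid_knob {'location': [252.8, 188.4], 'p': 0.9}
top lid_knob {'location': [236.4, 501.4], 'p': 0.69}
top nutmeg0_center {'location': [256.9, 286.7], 'p': 0.58}
top jar {'location': [150.1, 337.9], 'p': 0.83}
top kadai {'location': [230.2, 290.9], 'p': 0.62}
top kadai {'location': [157.1, 181.6], 'p': 0.58}
top mat {'location': [256.8, 187.2], 'p': 0.82}
top mat {'location': [252.6, 186.6], 'p': 0.41}
scene lid_knob {'location': [191.3, 239.2], 'p': 0.83}
scene lid_knob {'location': [335.0, 405.2], 'p': 0.7}
scene box_centre {'location': [265.5, 327.1], 'p': 0.57}
scene box_centre {'location': [346.1, 406.0], 'p': 0.53}
scene jar {'location': [290.3, 217.8], 'p': 0.83}
scene kadai {'location': [411.7, 305.5], 'p': 0.74}
scene mat {'location': [345.6, 404.0], 'p': 0.59}
```

View pics/fin_scene_full.png

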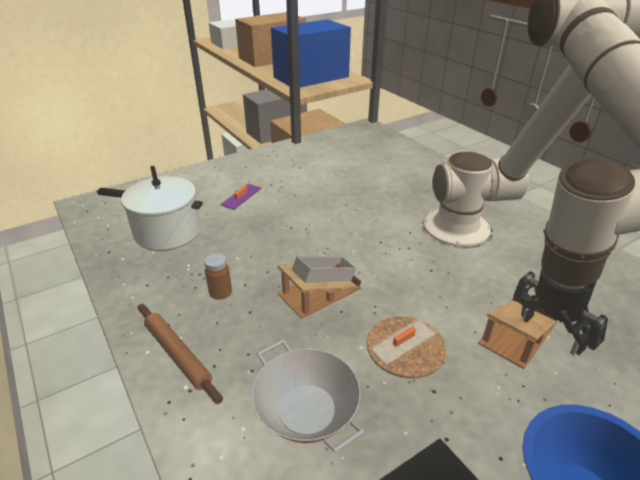

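View pics/fin_top_full.png

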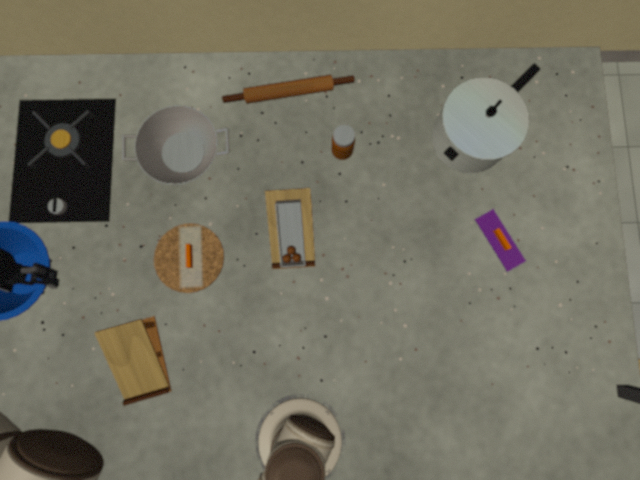

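View pics/fin_top.png

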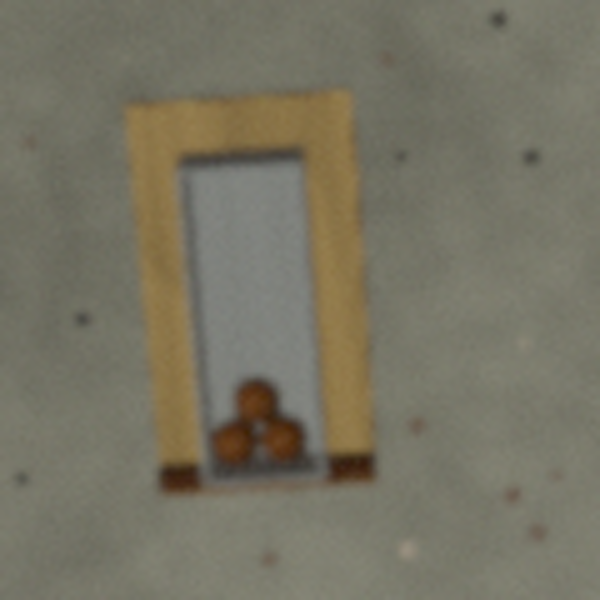

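Run:
```python
from fitbox import *
T=lambda c,r:(240+c/5,170+r/5); S=lambda c,r:(260+c/5,190+r/5)
obs=[("scene",*S(185,330),1,-1,1),("scene",*S(250,390),1,1,1),("scene",*S(482,387),-1,1,1),("scene",*S(225,460),1,1,-1),("scene",*S(460,455),-1,1,-1),("scene",*S(160,396),1,-1,-1)]
tp=[("top",*T(180,158),1,1,1),("top",*T(303,150),1,-1,1),("top",*T(327,482),-1,-1,1),("top",*T(205,486),-1,1,1)]
for o in (obs+tp,):
    f,res=fitbox(o,[.08,0,.02,0,0]);print((f.x[:3]*1000).round(1),np.degrees(f.x[3:]).round(1),f.fun.reshape(-1,2).round(1).tolist())
    print(res([.081,0,.02,0,0]).reshape(-1,2).round(1).tolist())
print("knob",tri(("top",252.8,188.4),("scene",335.0,405.2)),onz("top",252.8,188.4,.028),"mat",onz("top",256.8,187.2,0),onz("scene",345.6,404,0))
```

```text
[81.1  0.4 24.4] [-0.5 -0.3] [[-1.0, -0.6], [-0.0, 0.1], [0.0, -0.1], [-0.6, 0.4], [-1.2, -0.6], [-1.1, 0.2], [-1.0, 2.0], [-0.0, 2.1], [-0.4, -0.2], [-0.5, 0.5]]
[[-1.4, 0.9], [-0.4, 1.5], [-0.8, 1.3], [-1.0, 1.8], [-2.0, 0.7], [-1.7, 1.6], [-0.9, 1.8], [-0.1, 1.7], [0.1, -0.9], [0.0, 0.0]]
knob [0.45655707 0.27494822 0.03663979] [0.45999775 0.27524182 0.028     ] mat [0.4530968  0.28629739 0.        ] [0.45216844 0.27681158 0.        ]
```

All checks agree, so I'm handing in.

```bash
python3 -c "
from rig import env
print(env.sign_off()); print(env.get_state()['contact_force'])"
```

```text
the job is handed in; nothing more can be done
None
the job is handed in; nothing more can be done
```

The job is done and handed in at about 39 s: the box lies on the right-hand rest against the lip, and its lid is flat on the cork mat. The hand-in reported no verdict.

My first grip couldn't be tilted to the full 25°, because joint 5 stopped at its limit. I set the box back on the counter with its lid on and gripped it again with the tool leaning 12°. I then laid it on the slope, slid it down until the lip resisted, and released it. After that I lifted the lid off by its knob and put it on the mat.

Last checks:
- **Box:** the fit gives it about 81 mm up the deck, 0.4 mm off the middle and within 0.5° of straight. Its height came out at 24 mm where 20 mm was expected. The same fit also read 4 mm high while the arm held the box at a known height, and the box shows no tilt, so I take this as camera bias.
- **Nutmegs:** the top picture shows all three together at the low end.
- **Lid:** it lies flat, knob up. The knob measured (0.457, 0.275), within about 12 mm of every mat-centre estimate. Those estimates disagreed with each other by about 13 mm, well inside the 50 mm limit. The knob's height came out at 37 mm by triangulation, just above the 36 mm limit. I trust the picture and the 6 N of contact felt when setting the lid down, which point to the seated 28 mm, but no second measurement confirmed it.
- **Jar, kadai and purple lid:** they look unmoved in both pictures. A few network hits were false, such as a "kadai" reported on the box.
- **Gripper:** it is open and clear of everything, with no contact force before hand-in.

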